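# Return the drop-test balls to their jar

## Robot

A 6-joint arm with a two-finger parallel gripper is mounted at the origin on the work surface. World frame = base frame: x ahead of the robot, y to its left, z up, the work surface at z = 0. Lengths are in mm, angles in rad, forces in N, time in s.
With the tool pointing down it reaches from about 400 to 925 mm from the base axis. Payload 12.5 kg.
Tool frame: the origin (TCP) lies at the very end of the fingers, on their centre line; the grasp point (between the pads) lies 19 mm behind it; z points along the fingers, y is the direction in which the jaws open and shut (so a half turn about z gives the same grasp; the last joint's range is limited). The gripper opens to 95 mm and grips with 3 to 60 N. Pads are 20 mm wide; open, the fingers measure 119 mm over their backs; the gripper's body (75 mm by 180 mm) begins 59 mm behind the grasp point.
Start: joints at [-1.239, 0.491, 1.559, -0, 1.092, -0.106], TCP at [264.992, -566.064, 191.761] pointing down, gripper open.
Joint ranges: [-3.1, 3.1], [-0.84, 2.19], [0.05, 2.79], [-1.13, 4.28], [0.06, 2.93], [-2.69, 2.69]. Speed limits (rad/s): [2.22, 2.22, 2.79, 3.14, 3.14, 3.14].

## Interface

Orientations are given as [roll, pitch, yaw] about the fixed x, y, z axes, in that order (R = Rz(yaw) Ry(pitch) Rx(roll)).
In Python, from cell import env, read_camera, get_calibration gives the robot as it stands.
- The arm moves only by the tool arm_command, never from a script. Its argument "targets" is a list of rows, each a list of 3 entries, a list of its own where there are three numbers: the turn, a rotation vector about the tool's x, y, z in rad, then the shift along the tool's x, y, z in m, then the closure in counts, from 0 (fully open) to 255 (shut). In form: [[[rx, ry, rz], [tx, ty, tz], fingers], ...]. A call has 1 to 8 rows; each row is the pose to reach, as a shift and turn from the pose commanded when the call began, along the tool's axes at that moment; what a row does not reach only later rows make up. A row lasts 1/10 s, in which the tool goes at most 50 mm and 8.59 degrees, less where a joint would pass 70% of its speed; a pose out of reach is approached as far as the arm can. A call with a gripper value outside its range is refused whole. The fingers move at their own pace and stop on an object; the grip force is fixed at half the most. Time passes only in rows, so rows that repeat a pose let the fingers close. It gives the time, the measured TCP pose, the force and the opening at its end, in the units of the state.
- env.state(): the state, without advancing time (a new reading comes with each control period).
- read_camera(name): name is "side" or "top"; returns (picture, depth): 420x560x3 uint8, blue, green, red; 420x560 float32, mm along the optical axis (not along the pixel's ray), 0 where there is no reading.
- get_calibration(name): a dict with "vfov" (degrees; the focal length in pixels is half the picture's height over the tangent of half this angle, whatever the lens; pixels are square), "cx", "cy" (the principal point, pixels), "world_from_camera" (4x4, takes a point from camera to world coordinates). Camera axes: x right, y down, z forward; pixel columns grow to the right and rows downward; lengths in mm; the calibration is good to about 2 mm. A picture is of the moment at which its call begins. get_calibration takes no time and is no camera call.
- env.job_done(): hands the job in, once; it reports no verdict.
The state is a dict: "t": time; "joints": joint angles; "qvel": joint speeds; "tau": joint torques, N m; "eef_pos": TCP position; "tcp_rot": TCP orientation; "ft_force": force on the tool from outside, world axes, zero at the start; "moment": the same for the moment, N m; "opening": opening from 0.0 (shut) to 1.0 (fully open).
Only numpy, scipy, OpenCV 4.12 (cv2) and the standard library are available. Lean on these libraries where they do the work, as an engineer would, in place of code of your own. Each camera call takes 0.05 s, during which the arm holds its last target.

## Task

Lift the loose lid off the glass jar by its red knob and set it down, knob up, on the open bench. Then carry the yellow tray level by its cross handle, hang the down-turned lip of its spout just inside the jar's mouth, and only then tip it, so that all three steel balls run into the jar and none lands on the bench. Finally stand the empty tray back on the bench on its skids; put things down rather than dropping them, leave the jar standing where it is and do not disturb the multimeter, screwdriver and heat sink.

Things in the scene. Friction and masses are not known exactly. Their poses are not given: they have to be found in the camera images.
- jar: Loose clear glass jar, 0.5 to 0.9 kg, standing on the bench, 76 mm across and 100 mm high, with a shoulder from 62 to 80 mm up and a neck 54 mm across above it that carries a blue band. Origin: centre of its underside, z up along its axis; inner floor 8 mm up. Its yaw means nothing.
- jar_mouth (a point): Centre of the jar's open mouth, in the plane of the rim, 100 mm above the bench. The mouth is 46 mm across inside, the wall 4 mm thick.
- lid: Loose grey lid on the jar, 70 g: disc 60 mm across, 5 mm thick, over a plug 38 mm across, 6 mm deep, that hangs in the mouth with 4 mm play; on top a stem 12 mm across, 16 mm high, then a red knob 22 mm across, 16 mm high. 43 mm high in all. Origin: centre of the plug's underside, z up; 94 mm above the bench when on the jar. Set down it stands on the plug.
- lid_knob (a point): Centre of the lid's red knob, 35 mm above the lid's origin, 24 mm above the top face of the disc.
- tray: Loose yellow chute-shaped tray, 0.17 to 0.28 kg, holding the balls in a row. Pan 116 mm long (x -63 to 53 mm), 29 mm wide outside, 24 inside, walls 38 mm high, on a foot plate 60 mm wide with two black skids; spout at its -x end. Origin: on the skids' underside, below the handle; x points from spout to rear, z up. It balances within 15 mm of the handle.
- tray_pan (a point): Middle of the pan's flat floor, at (18, 0, 11) mm in the tray's frame. The floor is flat from x = -17 mm to the rear wall; ahead of that it climbs 17 degrees to a sill 24 mm up at x = -60 mm, beyond which the spout's lip bends down. Level, the tray keeps the balls in; tipped spout-down by about 40 degrees all roll out.
- spout_lip (a point): Tip of the spout's down-turned lip, mid-width, at (-90, 0, 2) mm in the tray's frame. The lip falls 34 degrees from the sill, 29 mm wide outside, 24 inside, side walls 15 mm high. With the tray level the sill's underside, 30 mm behind the tip, is 18 mm above the tip, so the tip can hang up to about 12 mm below the jar's rim.
- tray_handle (a point): Centre of the blue cross handle above the pan: a bar 14 mm thick (tray x), 40 mm long (tray y) and 22 mm high (58 to 80 mm above the skids), on two uprights no thicker than itself; 69 mm above the tray's origin. Gripped across its thickness: the fingers close along tray x, straddling the bar, 20 mm clear above the pan's walls.
- ball1_center (a point): Centre of a polished steel ball, 16 mm across, 17 g, loose in the tray's pan.
- ball2_center (a point): Centre of a polished steel ball, 16 mm across, 17 g, loose in the tray's pan.
- ball3_center (a point): Centre of a polished steel ball, 16 mm across, 17 g, loose in the tray's pan.
- meter: Bystander: blue and grey hand-held multimeter lying on its back, 165 x 82 mm, 41 mm high, long side along its x. Origin: centre of its underside.
- driver: Bystander: screwdriver with a red handle lying on the bench along its own x, about 200 mm long, under 35 mm high. Origin: at bench level under its middle.
- heatsink: Bystander: finned aluminium heat sink, 70 x 70 mm, 37 mm high. Origin: centre of its underside.
Mind the look-alikes: they are no part of the job. Several things look just like the tray: the one meant starts nearest to the robot's base. Leave any blue look-alike of the lid alone.

How it is judged (in metres and radians):
On the way, in this order (a step that is already met when the one before it is completed fails the run):
1. the lid stands knob up on the bench, released (height (world z) of lid below 0.008 m and angle between lid's own z axis and vertical below 0.15 rad and linear speed of lid below 0.05 m/s and contact force between the fingers and lid below 0.05 N), for 0.2 s.
2. the spout's lip hangs in the jar's mouth, below the rim, with the tray still about level (within 17 degrees) and all balls in it (horizontal distance between spout_lip and jar_mouth below 0.021 m and z of spout_lip in the frame of jar_mouth below -0.0015 m and angle between tray's own z axis and vertical below 0.3 rad and x of ball1_center in the frame of tray between -0.062 and 0.055 m and z of ball1_center in the frame of tray between 0.005 and 0.06 m and distance between each of ball1_center, ball2_center, ball3_center and tray below 0.09 m and x of ball2_center in the frame of tray between -0.062 and 0.055 m and z of ball2_center in the frame of tray between 0.005 and 0.06 m and x of ball3_center in the frame of tray between -0.062 and 0.055 m and z of ball3_center in the frame of tray between 0.005 and 0.06 m), for 0.2 s.
At the end, for the whole second after the job is handed in: All three balls lie inside the jar; the jar stands upright within 30 mm of where it was; the lid stands on the bench on its plug, knob up, upright within 9 degrees; the tray stands on the bench on its skids, upright within 6 degrees; lid, tray and jar are at rest (horizontal distance between each of ball1_center, ball2_center, ball3_center and jar below 0.036 m and z of ball1_center in the frame of jar between 0 and 0.06 m and z of ball2_center in the frame of jar between 0 and 0.06 m and z of ball3_center in the frame of jar between 0 and 0.06 m and height (world z) of each of lid, tray below 0.008 m and angle between lid's own z axis and vertical below 0.15 rad and linear speed of lid below 0.05 m/s and angle between jar's own z axis and vertical below 0.05 rad and distance of jar from where it was at the start of the episode below 0.03 m and linear speed of each of jar, tray below 0.03 m/s and angle between tray's own z axis and vertical below 0.1 rad); the robot touches nothing.
It fails at once if a ball lands on the bench (height (world z) of any of ball1_center, ball2_center, ball3_center below 0.0115 m).
It fails at once if the tray is tipped by more than 26 degrees with a ball in it while the lip is not in the jar's mouth (angle between tray's own z axis and vertical above 0.45 rad and ((x of ball1_center in the frame of tray between -0.062 and 0.055 m and z of ball1_center in the frame of tray between 0.005 and 0.06 m and distance between ball1_center and tray below 0.09 m) or (x of ball2_center in the frame of tray between -0.062 and 0.055 m and z of ball2_center in the frame of tray between 0.005 and 0.06 m and distance between ball2_center and tray below 0.09 m) or (x of ball3_center in the frame of tray between -0.062 and 0.055 m and z of ball3_center in the frame of tray between 0.005 and 0.06 m and distance between ball3_center and tray below 0.09 m)) and not (horizontal distance between spout_lip and jar_mouth below 0.024 m and z of spout_lip in the frame of jar_mouth below 0.002 m)).
It fails at once if the jar is tipped by more than 15 degrees (angle between jar's own z axis and vertical above 0.26 rad).
It fails at once if the lid or the tray is dropped (falls faster than 0.7 m/s, some 25 mm, out of the fingers) ((linear speed of lid above 0.7 m/s and contact force between the fingers and lid below 0.01 N) or (linear speed of tray above 0.7 m/s and contact force between the fingers and tray below 0.01 N)).
It fails at once if the multimeter, the screwdriver or the heat sink is moved by more than 30 mm (distance of any of meter, driver, heatsink from where it was at the start of the episode above 0.03 m).
It also fails if it takes over 70 s, if anything falls off the work surface, if the arm or the gripper's body presses on something with over 40 N, if the wrist force passes 120 N, or if a joint passes its speed limit or range.

## Working session

There is one attempt and no reset: what is moved stays moved. The work goes in short steps, Python scripts to look and compute and a tool call to move; the robot and the scene stay as the last step left them, time stands still between calls to the robot, and variables do not carry over. Pictures are saved under pics/ and viewed, and the job is handed in when it is done.

Besides the shell and the picture viewer there is one more tool, called by a JSON object that holds its "name" and its "arguments", one argument or row to a line. arm_command: Moves the arm, as the interface text tells. Its arguments: {"type":"object","properties":{"targets":{"type":"array"}},"required":["targets"]}

```bash
mkdir -p pics; ls
python3 - <<'E'
from cell import env, read_camera, get_calibration
import cv2, numpy as np
print(env.state())
for n in ("side","top"):
    p,d=read_camera(n); cv2.imwrite(f"pics/{n}0.png",p); np.save(f"pics/{n}0_d.npy",d); np.save(f"pics/{n}0_p.npy",p)
    c=get_calibration(n); print(n,c)
E
```

```text
pics
{'t': 0.0, 'joints': array([-1.23861812e+00,  4.91541048e-01,  1.55947863e+00,  3.88345184e-05,
        1.09170797e+00, -1.05584005e-01]), 'qvel': array([-2.05386518e-04,  8.32450612e-04, -2.58714326e-03, -8.87455070e-04,
       -3.51991320e-04,  2.72998660e-05]), 'tau': array([-6.50608454e-04, -6.12646222e+01, -2.58192211e+01,  6.92373002e-02,
        4.81883681e-02, -8.91082459e-05]), 'eef_pos': array([ 264.89126353, -565.77420708,  191.16322244]), 'tcp_rot': array([-3.14046762e+00, -1.53864215e-04,  4.37744207e-01]), 'ft_force': array([-0.28580926, -0.20019898,  0.18484179]), 'moment': array([ 0.00570645, -0.03518874,  0.02475   ]), 'opening': 0.9975221828468361}
side {'vfov': 44.021622757938815, 'cx': 281.993249947122, 'cy': 200.16487710680894, 'world_from_camera': array([[-9.43737092e-01, -1.62948222e-01,  2.87764102e-01,
         2.56663180e+02],
       [-3.30630889e-01,  4.47568404e-01, -8.30882506e-01,
         1.09903883e+03],
       [ 6.59670753e-03, -8.79278341e-01, -4.76262619e-01,
         7.30906496e+02],
       [ 0.00000000e+00,  0.00000000e+00,  0.00000000e+00,
         1.00000000e+00]])}
top {'vfov': 53.3079130694458, 'cx': 274.4798079162637, 'cy': 201.80243704242875, 'world_from_camera': array([[-3.99554857e-03, -9.75429009e-01,  2.20277741e-01,
         4.27887572e+02],
       [-9.99987827e-01,  4.53510940e-03,  1.94380664e-03,
         4.78773813e+01],
       [-2.89502904e-03, -2.20267293e-01, -9.75435256e-01,
         1.03090159e+03],
       [ 0.00000000e+00,  0.00000000e+00,  0.00000000e+00,
         1.00000000e+00]])}
```

View pics/side0.png

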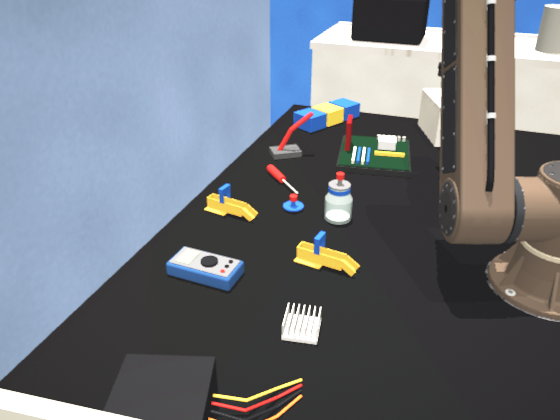

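View pics/top0.png

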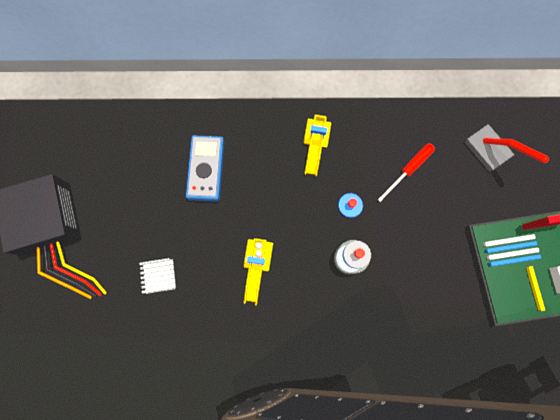

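Top view: target tray at (258,270) with its spout towards the robot, jar with grey lid and red knob at (357,254), blue look-alike lid at (350,205), second tray at (317,140), meter at (204,168), heat sink at (157,276) and driver at (405,172). The side view shows the tray at (325,255) and the jar at (338,205).

```bash
cat > h.py <<'E'
import numpy as np, cv2
from cell import env, read_camera, get_calibration
def cal(n):
    c=get_calibration(n); return (210/np.tan(np.radians(c['vfov']/2)),c['cx'],c['cy'],np.array(c['world_from_camera']))
def ray(n,u,v):
    f,cx,cy,T=cal(n); d=T[:3,:3]@np.array([(u-cx)/f,(v-cy)/f,1.]); return T[:3,3],d
def plane(n,u,v,z):
    o,d=ray(n,u,v); return o+d*(z-o[2])/d[2]
def cloud(n,D):
    f,cx,cy,T=cal(n); v,u=np.indices(D.shape)
    P=np.stack([(u-cx)/f*D,(v-cy)/f*D,D],-1); return P@T[:3,:3].T+T[:3,3]
def tri(a,b):
    (o1,d1),(o2,d2)=ray(*a),ray(*b)
    A=np.stack([d1,-d2],1); s=np.linalg.lstsq(A,o2-o1,rcond=None)[0]
    p,q=o1+s[0]*d1,o2+s[1]*d2; return (p+q)/2,np.linalg.norm(p-q)
def blobs(p,name,amin=8):
    h=cv2.cvtColor(p,cv2.COLOR_BGR2HSV); H,S,V=cv2.split(h)
    m={'red':((H<8)|(H>172))&(S>140)&(V>70),'yellow':(H>18)&(H<36)&(S>120)&(V>80),'blue':(H>98)&(H<125)&(S>130)&(V>60)}[name].astype(np.uint8)
    n,l,s,c=cv2.connectedComponentsWithStats(m)
    return [(i,s[i],c[i],l==i) for i in range(1,n) if s[i,4]>=amin]
E
python3 - <<'E'
from h import *
for n in ("side","top"):
    p=np.load(f"pics/{n}0_p.npy");d=np.load(f"pics/{n}0_d.npy");W=cloud(n,d)
    for c in("red","yellow","blue"):
        for i,s,ct,m in blobs(p,c):
            if s[4]>3000 : continue
            q=W[m&(d>0)]
            if len(q)==0: continue
            print(n,c,s,ct.round(1),np.median(q,0).round(0),q.min(0).round(0),q.max(0).round(0))
for n,(x0,y0,x1,y1) in dict(top=(220,220,400,320),side=(280,160,380,285)).items():
    p=np.load(f"pics/{n}0_p.npy")[y0:y1,x0:x1]
    cv2.imwrite(f"pics/{n}0c.png",cv2.resize(p,None,fx=4,fy=4,interpolation=cv2.INTER_CUBIC))
E
```

```text
side red [278 113  35  37 231] [292.2 130.7] [ 786. -510.   89.] [ 722. -800.   -4.] [ 877. -480.  148.]
side red [345 115   8  36 189] [348.2 132.5] [ 595. -555.   83.] [ 586. -942.   -1.] [ 677. -540.  128.]
side red [266 164  20  19 188] [275.4 172.7] [ 768. -310.   20.] [ 727. -411.   -3.] [ 828. -267.   28.]
side red [336 171   9   9  71] [339.9 175. ] [ 522. -127.  132.] [ 510. -434.   -1.] [ 595. -116.  140.]
side red [289 193   9   9  63] [293.  196.8] [ 654. -134.   39.] [ 642. -232.   -2.] [ 689. -124.   46.]
side red [211 383  92  29 410] [256.5 400.7] [490. 544.  11.] [436. 459.  -4.] [565. 586.  42.]
side yellow [327 109  17  18 223] [334.6 117.7] [ 711. -849.   30.] [ 687. -905.    0.] [ 737. -811.   63.]
side yellow [374 150  31   8 149] [389.  153.6] [ 448. -557.   29.] [ 398. -610.   21.] [ 500. -541.   39.]
side yellow [204 193  54  29 767] [230.  206.7] [809. -48.  23.] [ 730. -150.   -4.] [919. -22.  60.]
side yellow [ 293  241   67   36 1133] [325.3 258.1] [492. 105.  23.] [414.   8.  -4.] [583. 129.  56.]
side yellow [212 378  91  24 272] [258.2 391.8] [495. 516
[... 2620 characters left out ...]
e [311 126  15   9  88] [318.2 129.9] [822. -57.  78.] [815. -74.  63.] [831. -40.  84.]
top blue [185 135  40  67 515] [208.  173.3] [720. 197.  30.] [662. 180.  -3.] [841. 277.  38.]
top blue [338 193  26  25 113] [349.7 205.5] [ 647. -137.    3.] [ 621. -172.   -5.] [ 683. -110.   15.]
top blue [344 202   9   9  42] [347.3 207. ] [ 643. -131.   11.] [ 636. -143.    7.] [ 657. -123.   14.]
top blue [485 241  52  12 252] [510.9 246.7] [ 541. -513.   35.] [ 529. -580.   20.] [ 555. -453.   40.]
top blue [488 254  53  13 258] [514.7 260.1] [ 509. -518.   35.] [ 496. -587.   20.] [ 524. -457.   41.]
top blue [248 257  16   8  80] [255.5 260.2] [508.  92.  80.] [500.  76.  68.] [515. 110.  85.]
```

View pics/top0c.png

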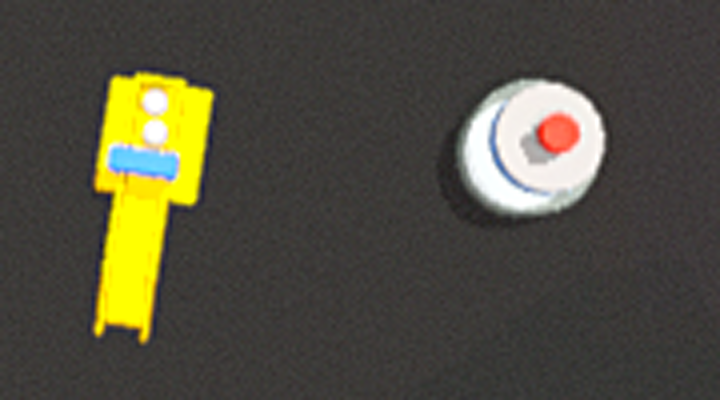

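View pics/side0c.png

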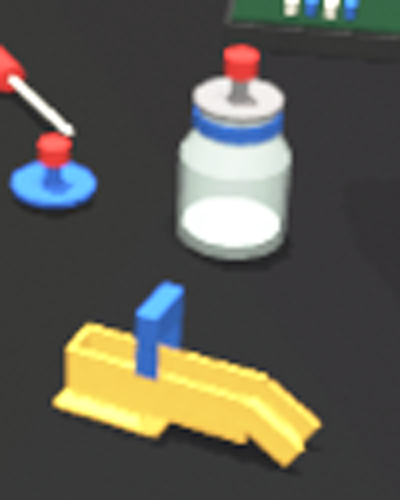

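Run:
```python
from h import *
print("knob tri",tri(("top",359,253.1),("side",339.9,175)))
print("knob plane z~133 top", plane("top",359,253.1,133))
for nm in(("top",255.5,260.2,79),("side",319.4,240.3,69)): print(nm,plane(*nm))
print("handle tri",tri(("top",255.5,260.2),("side",319.4,240.3)))
T=np.load("pics/top0_p.npy");d=np.load("pics/top0_d.npy");W=cloud("top",d)
# lid disc top: depth points near z 105
m=(np.abs(W[...,2]-105)<5)&(np.hypot(W[...,0]-517,W[...,1]+128)<45)
v,u=np.nonzero(m); print("disc",m.sum(),W[m].mean(0),W[m].min(0),W[m].max(0))
(c,ax,an)=cv2.minAreaRect(np.stack([u,v],1).astype(np.float32)); print(c,ax,plane("top",*c,105))
# white/grey disc by colour ellipse
h=cv2.cvtColor(T,cv2.COLOR_BGR2HSV)
# tray: yellow footprint at heights
for i,s,ct,mk in blobs(T,"yellow"):
    if abs(ct[0]-255.8)<3:
        q=W[mk&(d>0)]
        foot=q[(q[:,2]<14)]
        for lo,hi in((-6,3),(3,9),(9,16),(30,46)):
            a=q[(q[:,2]>lo)&(q[:,2]<hi)]; print(lo,hi,len(a),a.mean(0).round(1))
        # axis: sample silhouette by rows at lip/front, midpoint
        for r in range(238,306,4):
            cs=np.nonzero(mk[r])[0]
            if len(cs): print(r,cs.min(),cs.max())
for i,s,ct,mk in blobs(T,"blue"):
    if abs(ct[0]-255.5)<3:
        q=W[mk&(d>0)]; q=q[q[:,2]>72]; print(len(q),q.mean(0)); a=q[:,:2]-q[:,:2].mean(0); w,V=np.linalg.eigh(np.cov(a.T)); print("bar dir",V[:,1],np.degrees(np.arctan2(V[1,1],V[0,1])),np.ptp(a@V,axis=0))
        pts=cv2.findNonZero(mk.astype(np.uint8)); r=cv2.minAreaRect(pts);b=cv2.boxPoints(r);print(r,[plane("top",*x,80)[:2].round(1) for x in b])
```

```text
knob tri (array([ 518.64762182, -130.6312997 ,  132.38608387]), np.float64(2.6204634876926525))
knob plane z~133 top [ 517.29215858 -130.72898473  133.        ]
('top', 255.5, 260.2, 79) [507.6570456   93.23879054  79.        ]
('side', 319.4, 240.3, 69) [508.92455041 100.66264817  69.        ]
handle tri (array([509.70513765,  94.08607865,  64.66823526]), np.float64(1.718613479404485))
disc 476 [ 517.63157448 -130.58778197  104.93533713] [ 489.5719718  -161.2192373   100.48201825] [ 547.43707925 -102.75290581  109.75499498]
(357.0, 254.0) (26.0, 26.0) [ 518.11941204 -131.79444957  105.        ]
-6 3 161 [492.5  97.4  -0.6]
3 9 279 [515.   91.5   6.7]
9 16 302 [499.1  94.3  11.9]
30 46 131 [502.1  94.8  37.1]
238 254 259
242 247 272
246 246 272
250 246 272
254 245 271
258 244 270
262 244 270
266 243 269
270 248 268
274 247 261
278 246 260
282 246 260
286 245 259
290 245 258
294 244 258
298 244 257
302 243 257
77 [507.59977479  93.0031356   79.49497154]
bar dir [0.17099193 0.98527243] 80.15450305162042 [11.65050665 35.8754738 ]
((255.4595184326172, 260.26300048828125), (15.737919807434082, 5.3980302810668945), 8.746161460876465) [array([504.2, 111.7]), array([516.2, 110. ]), array([510.7,  74.8]), array([498.7,  76.6])]
```

```bash
cat >> h.py <<'E'
from scipy.spatial.transform import Rotation as Ro
import json
def log():
    s=env.state(); open("log.jsonl","a").write(json.dumps({k:np.asarray(s[k]).tolist() for k in s})+"\n"); return s
def go(pos,rot=None,R=None):
    """numbers to go from measured pose to pos [mm], rot rpy"""
    s=log(); R0=Ro.from_euler('xyz',s['tcp_rot']); 
    R1=R if R is not None else (Ro.from_euler('xyz',rot) if rot is not None else R0)
    rv=(R0.inv()*R1).as_rotvec(); t=R0.inv().apply(np.array(pos)-s['eef_pos'])/1000
    print("t",round(float(s['t']),2),"tcp",s['eef_pos'].round(1),s['tcp_rot'].round(3),"j",s['joints'].round(2),"F",s['ft_force'].round(1),"op",round(float(s['opening']),3))
    print("turn",rv.round(4),"shift",t.round(4),"rows",max(np.linalg.norm(t)/.05,np.linalg.norm(rv)/.15))
E
python3 - <<'E'
from h import *
print("lip",plane("top",251,303.5,8),"rear",plane("top",260,238.7,38))
go([518,-131,170],[np.pi,0,0.438])
go([518,-131,170],[np.pi,0,0])
E
```

```text
lip [411.380527   106.70416247   8.        ] rear [562.02697344  84.76123406  38.        ]
t 0.1 tcp [ 264.9 -565.8  191.3] [-3.141 -0.     0.438] j [-1.24  0.49  1.56 -0.    1.09 -0.11] F [-0.3 -1.5 -0.5] op 1.0
turn [-0.001  -0.0001 -0.0002] shift [ 0.4136 -0.2865  0.0216] rows 10.071654801605465
t 0.1 tcp [ 264.9 -565.8  191.3] [-3.141 -0.     0.438] j [-1.24  0.49  1.56 -0.    1.09 -0.11] F [-0.3 -1.5 -0.5] op 1.0
turn [-1.000e-03  1.000e-04  4.378e-01] shift [ 0.4136 -0.2865  0.0216] rows 10.071654801605465
```

{"name": "arm_command", "arguments": {
  "targets": [
    [[0,0,0],[0.0414,-0.0287,0.0],0],
    [[0,0,0],[0.0828,-0.0573,0.0],0],
    [[0,0,0],[0.1242,-0.086,0.0],0],
    [[0,0,0],[0.1656,-0.1146,0.0],0],
    [[0,0,0],[0.207,-0.1433,0.0],0],
    [[0,0,0],[0.2484,-0.172,0.0],0],
    [[0,0,0],[0.2898,-0.2006,0.0],0],
    [[0,0,0],[0.331,-0.229,0.0],0]
  ]
}}

```text
t: 0.9
eef_pos: [467.0, -218.6, 191.7]
tcp_rot: [-3.142, 0.0, 0.438]
ft_force: [0.4, -0.0, 1.0]
opening: 0.999
```

Run:
```python
from h import *
go([518,-131,170],[np.pi,0,0.438])
```

```text
t 0.9 tcp [ 467.  -218.6  191.7] [-3.142  0.     0.438] j [-0.57  0.34  1.82 -0.    0.98  0.57] F [ 0.4 -0.   1. ] op 0.999
turn [-0.      0.0001 -0.0004] shift [ 0.0833 -0.0577  0.0217] rows 2.0727020556653883
```

{"name": "arm_command", "arguments": {
  "targets": [
    [[0,0,0],[0.04,-0.028,0.005],0],
    [[0,0,0],[0.07,-0.048,0.01],0],
    [[0,0,0],[0.0833,-0.0577,0.015],0],
    [[0,0,0],[0.0833,-0.0577,0.0217],0],
    [[0,0,0],[0.0833,-0.0577,0.0217],0]
  ]
}}

```text
t: 1.4
eef_pos: [516.8, -132.8, 169.0]
tcp_rot: [-3.14, 0.001, 0.439]
ft_force: [-0.7, 0.3, -0.2]
opening: 1.004
```

Run:
```python
from h import *
go([518,-131,111],[np.pi,0,0.438])
for n in ("side","top"):
    p,d=read_camera(n); c=p[150:290,280:420] if n=="side" else p[190:330,290:430]
    cv2.imwrite(f"pics/{n}1.png",cv2.resize(c,None,fx=4,fy=4,interpolation=cv2.INTER_CUBIC))
```

```text
t 1.4 tcp [ 516.8 -132.8  169. ] [-3.14e+00  1.00e-03  4.39e-01] j [-0.38  0.39  1.81 -0.    0.95  0.76] F [-0.7  0.3 -0.2] op 1.004
turn [-0.0012  0.0014  0.0006] shift [ 0.0019 -0.0011  0.058 ] rows 1.1614845345620828
```

View pics/side1.png

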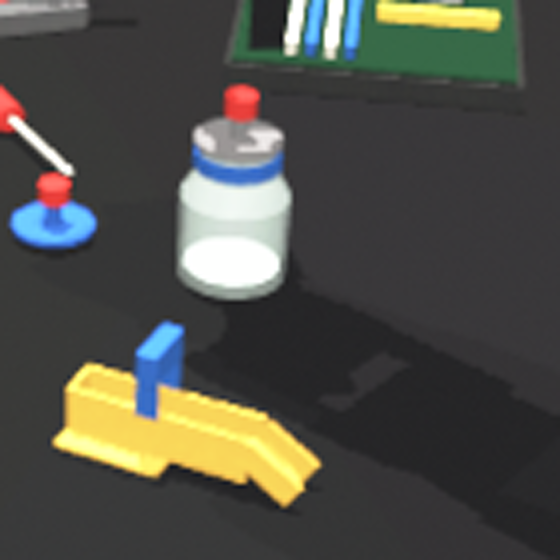

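View pics/top1.png

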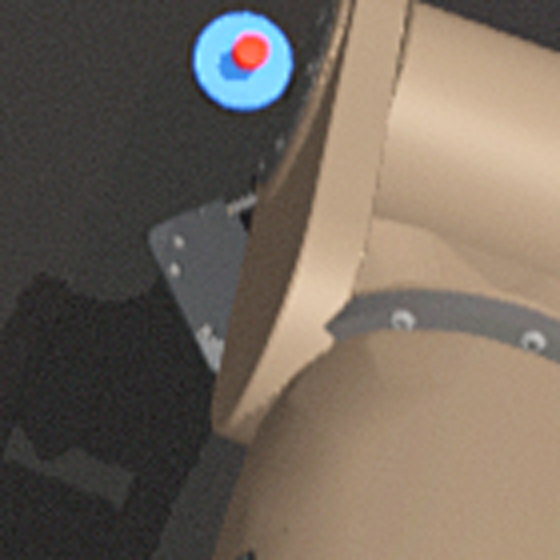

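Run:
```python
from h import *
for n in ("side","top"):
    p,d=read_camera(n); cv2.imwrite(f"pics/{n}2.png",p)
f,cx,cy,T=cal("side")
for P in ([517,-133,169],[517,-133,133]):
    q=np.linalg.inv(T)@np.array(P+[1]); print(q[:2]/q[2]*f+[cx,cy])
```

```text
[342.05341741 162.22813301]
[341.21984494 174.58523251]
```

View pics/side2.png

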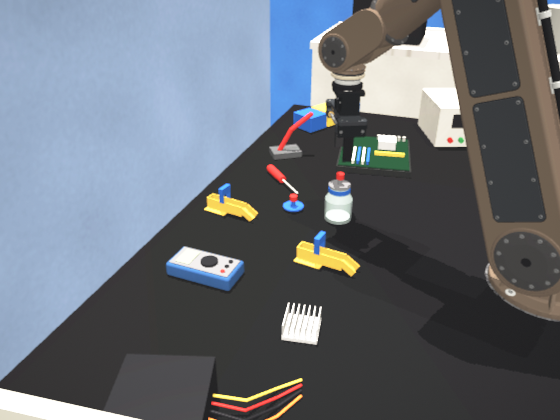

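View pics/top2.png

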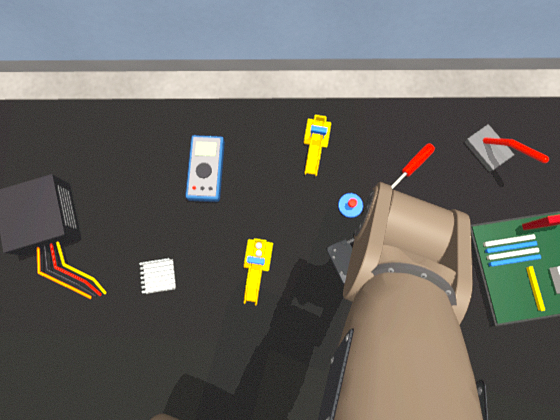

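Run:
```python
from h import *
p=cv2.imread("pics/side2.png")[100:200,300:400]; p=np.clip(p.astype(float)*3,0,255).astype(np.uint8)
cv2.imwrite("pics/side2c.png",cv2.resize(p,None,fx=6,fy=6,interpolation=cv2.INTER_CUBIC))
f,cx,cy,T=cal("side")
R=Ro.from_euler('xyz',env.state()['tcp_rot'])
for s in(-47,0,47):
  for w in (-10,10):
    P=np.append(np.array([516.8,-132.8,169])+R.apply([w,s,0]),1); q=np.linalg.inv(T)@P; print(s,w,((q[:2]/q[2]*f+[cx,cy])-[300,100])*6)
```

```text
-47 -10 [297.95475866 418.19824545]
-47 10 [251.65881965 419.89880329]
0 -10 [275.11057318 372.81604597]
0 10 [230.17832947 374.40527244]
47 -10 [253.60013018 330.08345581]
47 10 [209.95357636 331.57126718]
```

View pics/side2c.png

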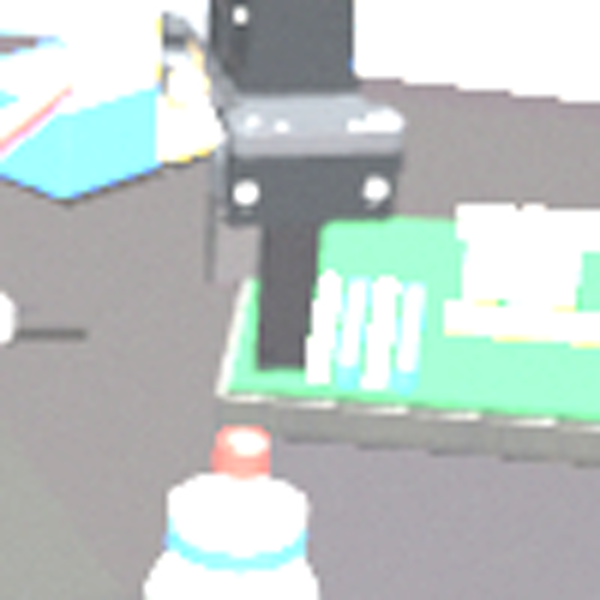

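Run:
```python
from h import *
log()
p,d=read_camera("side");W=cloud("side",d)
for v in range(130,172,3):
    print(v,[(u,W[v,u].round(0).tolist()) for u in (336,346,350)])
p,d=read_camera("top");W=cloud("top",d)
for v in range(236,290,6):
    print(v,[(u,W[v,u].round(0).tolist()) for u in (332,338,344)])
```

```text
130 [(336, [520.0, -55.0, 286.0]), (346, [496.0, -56.0, 289.0]), (350, [487.0, -59.0, 289.0])]
133 [(336, [521.0, -58.0, 277.0]), (346, [495.0, -53.0, 282.0]), (350, [486.0, -56.0, 283.0])]
136 [(336, [519.0, -52.0, 272.0]), (346, [495.0, -54.0, 274.0]), (350, [486.0, -59.0, 274.0])]
139 [(336, [546.0, -171.0, 216.0]), (346, [499.0, -74.0, 259.0]), (350, [489.0, -78.0, 259.0])]
142 [(336, [546.0, -174.0, 206.0]), (346, [499.0, -78.0, 249.0]), (350, [490.0, -81.0, 249.0])]
145 [(336, [545.0, -173.0, 198.0]), (346, [499.0, -79.0, 241.0]), (350, [489.0, -82.0, 241.0])]
148 [(336, [644.0, -614.0, 2.0]), (346, [498.0, -80.0, 233.0]), (350, [489.0, -82.0, 233.0])]
151 [(336, [638.0, -590.0, 1.0]), (346, [497.0, -78.0, 226.0]), (350, [488.0, -83.0, 225.0])]
154 [(336, [633.0, -567.0, -1.0]), (346, [498.0, -84.0, 215.0]), (350, [489.0, -89.0, 215.0])]
157 [(336, [626.0, -543.0, -1.0]), (346, [498.0, -85.0, 207.0]), (350, [488.0, -89.0, 206.0])]
160 [(336, [618.0, -507.0, 3.0]), (346, [498.0, -89.0, 197.0]), (350, [488.0, -89.0, 198.0])]
163 [(336, [603.0, -445.0, 21.0]), (346, [571.0, -451.0
[... 372 characters left out ...]
60.0, 312.0]), (344, [521.0, -73.0, 294.0])]
248 [(332, [508.0, -49.0, 314.0]), (338, [508.0, -59.0, 314.0]), (344, [508.0, -69.0, 315.0])]
254 [(332, [498.0, -49.0, 314.0]), (338, [498.0, -59.0, 313.0]), (344, [498.0, -69.0, 315.0])]
260 [(332, [488.0, -49.0, 311.0]), (338, [488.0, -59.0, 311.0]), (344, [488.0, -69.0, 312.0])]
266 [(332, [499.0, -90.0, 2.0]), (338, [478.0, -58.0, 313.0]), (344, [478.0, -68.0, 314.0])]
272 [(332, [485.0, -89.0, -1.0]), (338, [468.0, -58.0, 312.0]), (344, [468.0, -68.0, 314.0])]
278 [(332, [471.0, -89.0, 0.0]), (338, [470.0, -103.0, 1.0]), (344, [458.0, -68.0, 313.0])]
284 [(332, [456.0, -88.0, 4.0]), (338, [456.0, -102.0, 5.0]), (344, [443.0, -39.0, 489.0])]
```

{"name": "arm_command", "arguments": {
  "targets": [
    [[0,0,0],[0,0,0],130],
    [[0,0,0],[0,0,0],130],
    [[0,0,0],[0,0,0],130],
    [[0,0,0],[0,0,0],130],
    [[0,0,0],[0,0,0],130],
    [[0,0,0],[0,0,0],130]
  ]
}}

```text
t: 2.3
eef_pos: [517.4, -132.9, 170.0]
tcp_rot: [3.142, 0.0, 0.438]
ft_force: [0.4, -0.3, 0.6]
opening: 0.55
```

Run:
```python
from h import *
go([518,-131,111],[np.pi,0,0.438])
p,d=read_camera("side");W=cloud("side",d)
q=p[100:200,300:400]; q=np.clip(q.astype(float)*3,0,255).astype(np.uint8)
cv2.imwrite("pics/side3c.png",cv2.resize(q,None,fx=6,fy=6,interpolation=cv2.INTER_CUBIC))
for v in range(142,175,2):
    print(v,[(u,W[v,u].round(0).tolist()) for u in (336,341,346,350)])
```

```text
t 2.3 tcp [ 517.4 -132.9  170. ] [3.142 0.    0.438] j [-0.38  0.39  1.81 -0.    0.95  0.76] F [ 0.4 -0.3  0.6] op 0.55
turn [ 0.0001  0.0001 -0.0001] shift [ 0.0013 -0.0015  0.059 ] rows 1.1807904481901512
142 [(336, [541.0, -155.0, 214.0]), (341, [516.0, -97.0, 240.0]), (346, [503.0, -98.0, 241.0]), (350, [494.0, -105.0, 240.0])]
144 [(336, [540.0, -149.0, 211.0]), (341, [515.0, -94.0, 236.0]), (346, [503.0, -99.0, 236.0]), (350, [595.0, -617.0, 23.0])]
146 [(336, [540.0, -153.0, 204.0]), (341, [514.0, -94.0, 230.0]), (346, [503.0, -99.0, 230.0]), (350, [590.0, -595.0, 25.0])]
148 [(336, [540.0, -152.0, 198.0]), (341, [515.0, -101.0, 222.0]), (346, [503.0, -105.0, 223.0]), (350, [587.0, -582.0, 23.0])]
150 [(336, [641.0, -599.0, 1.0]), (341, [514.0, -95.0, 220.0]), (346, [503.0, -103.0, 218.0]), (350, [583.0, -564.0, 23.0])]
152 [(336, [637.0, -586.0, -1.0]), (341, [515.0, -101.0, 211.0]), (346, [503.0, -105.0, 212.0]), (350, [579.0, -547.0, 23.0])]
154 [(336, [632.0, -565.0, 0.0]), (341, [514.0, -100.0, 206.0]), (346, [502.0, -101.0, 208.0]), (350, [575.0, -527.0, 24.0])]
156 [(33
[... 537 characters left out ...]
4.0, -437.0, 24.0]), (346, [568.0, -439.0, 25.0]), (350, [555.0, -440.0, 27.0])]
166 [(336, [597.0, -421.0, 21.0]), (341, [582.0, -426.0, 21.0]), (346, [566.0, -433.0, 21.0]), (350, [553.0, -433.0, 23.0])]
168 [(336, [595.0, -416.0, 17.0]), (341, [581.0, -424.0, 15.0]), (346, [565.0, -427.0, 16.0]), (350, [552.0, -430.0, 17.0])]
170 [(336, [598.0, -429.0, 3.0]), (341, [581.0, -429.0, 6.0]), (346, [565.0, -432.0, 7.0]), (350, [552.0, -432.0, 9.0])]
172 [(336, [595.0, -419.0, 1.0]), (341, [519.0, -136.0, 139.0]), (346, [564.0, -426.0, 3.0]), (350, [552.0, -432.0, 2.0])]
174 [(336, [529.0, -124.0, 137.0]), (341, [517.0, -127.0, 137.0]), (346, [561.0, -415.0, 1.0]), (350, [550.0, -425.0, -2.0])]
```

View pics/side3c.png

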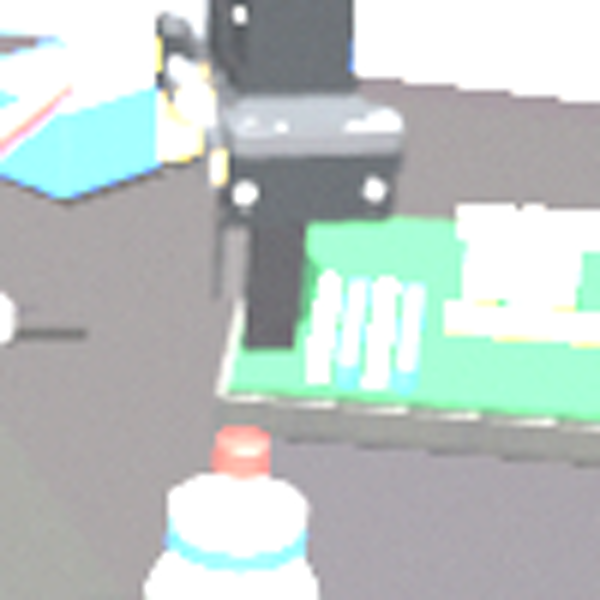

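{"name": "arm_command", "arguments": {
  "targets": [
    [[0,0,0],[0.001,-0.0015,0.02],130],
    [[0,0,0],[0.001,-0.0015,0.04],130],
    [[0,0,0],[0.001,-0.0015,0.052],130],
    [[0,0,0],[0.001,-0.0015,0.057],130],
    [[0,0,0],[0.001,-0.0015,0.059],130],
    [[0,0,0],[0.001,-0.0015,0.059],130]
  ]
}}

```text
t: 2.95
eef_pos: [517.9, -131.2, 111.3]
tcp_rot: [3.141, -0.0, 0.438]
ft_force: [-0.1, -1.2, -1.4]
opening: 0.488
```

Run:
```python
from h import *
go([518,-131,111],[np.pi,0,0.438])
p,d=read_camera("side");W=cloud("side",d)
q=p[120:220,290:390]; q=np.clip(q.astype(float)*3,0,255).astype(np.uint8)
cv2.imwrite("pics/side4c.png",cv2.resize(q,None,fx=6,fy=6,interpolation=cv2.INTER_CUBIC))
for v in range(162,190,2):
    print(v,[(u,W[v,u].round(0).tolist()) for u in (336,341,346,350)])
```

```text
t 2.95 tcp [ 517.9 -131.2  111.3] [ 3.141 -0.     0.438] j [-0.37  0.46  1.87 -0.    0.81  0.76] F [-0.1 -1.2 -1.4] op 0.488
turn [ 0.0003 -0.0002 -0.0002] shift [ 0.0002 -0.0002  0.0003] rows 0.0077986545527043896
162 [(336, [538.0, -153.0, 158.0]), (341, [512.0, -98.0, 185.0]), (346, [501.0, -104.0, 185.0]), (350, [560.0, -464.0, 23.0])]
164 [(336, [536.0, -148.0, 154.0]), (341, [512.0, -97.0, 180.0]), (346, [500.0, -104.0, 179.0]), (350, [556.0, -444.0, 25.0])]
166 [(336, [536.0, -148.0, 149.0]), (341, [512.0, -98.0, 174.0]), (346, [500.0, -106.0, 173.0]), (350, [553.0, -430.0, 24.0])]
168 [(336, [536.0, -152.0, 141.0]), (341, [512.0, -100.0, 167.0]), (346, [500.0, -104.0, 168.0]), (350, [553.0, -433.0, 16.0])]
170 [(336, [535.0, -145.0, 138.0]), (341, [511.0, -97.0, 163.0]), (346, [499.0, -102.0, 163.0]), (350, [553.0, -435.0, 8.0])]
172 [(336, [595.0, -419.0, 1.0]), (341, [512.0, -103.0, 155.0]), (346, [499.0, -106.0, 155.0]), (350, [552.0, -434.0, 1.0])]
174 [(336, [529.0, -124.0, 137.0]), (341, [511.0, -100.0, 150.0]), (346, [498.0, -103.0, 151.0]), (350, [549.0, -420.0, 1.0])
[... 193 characters left out ...]
), (346, [499.0, -109.0, 137.0]), (350, [542.0, -390.0, 1.0])]
180 [(336, [534.0, -149.0, 107.0]), (341, [515.0, -124.0, 121.0]), (346, [551.0, -374.0, -0.0]), (350, [539.0, -379.0, -1.0])]
182 [(336, [532.0, -141.0, 105.0]), (341, [515.0, -128.0, 113.0]), (346, [506.0, -149.0, 105.0]), (350, [537.0, -370.0, -3.0])]
184 [(336, [528.0, -127.0, 106.0]), (341, [515.0, -130.0, 106.0]), (346, [503.0, -137.0, 105.0]), (350, [532.0, -348.0, 1.0])]
186 [(336, [525.0, -114.0, 107.0]), (341, [514.0, -126.0, 103.0]), (346, [501.0, -126.0, 105.0]), (350, [531.0, -343.0, -4.0])]
188 [(336, [523.0, -104.0, 106.0]), (341, [511.0, -111.0, 105.0]), (346, [498.0, -114.0, 105.0]), (350, [527.0, -324.0, -1.0])]
```

View pics/side4c.png

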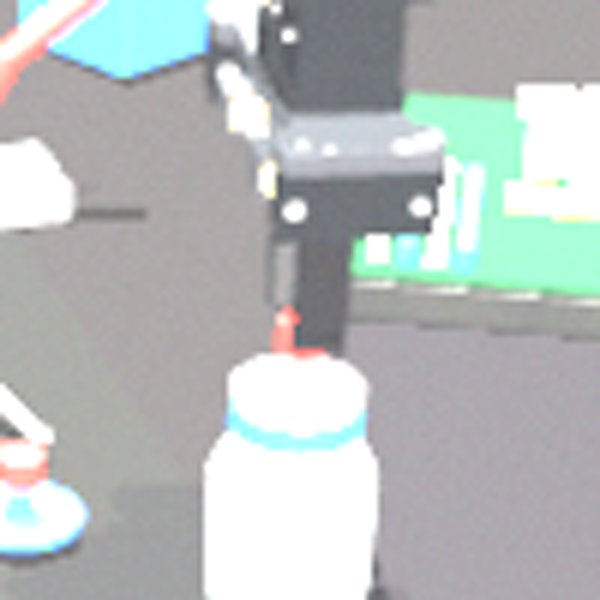

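{"name": "arm_command", "arguments": {
  "targets": [
    [[0,0,0],[0,0,0.003],130],
    [[0,0,0],[0,0,0.003],130]
  ]
}}

```text
t: 3.2
eef_pos: [517.7, -131.1, 108.1]
tcp_rot: [3.141, -0.0, 0.438]
ft_force: [-0.1, 0.7, -0.2]
opening: 0.492
```

{"name": "arm_command", "arguments": {
  "targets": [
    [[0,0,0],[0,0,0.0025],130],
    [[0,0,0],[0,0,0.0025],130]
  ]
}}

```text
t: 3.4
eef_pos: [517.6, -131.1, 105.4]
tcp_rot: [-3.142, 0.0, 0.438]
ft_force: [-0.0, 0.0, 0.6]
opening: 0.492
```

{"name": "arm_command", "arguments": {
  "targets": [
    [[0,0,0],[0,0,0.001],130],
    [[0,0,0],[0,0,0.001],130]
  ]
}}

```text
t: 3.6
eef_pos: [517.7, -131.1, 104.5]
tcp_rot: [3.142, 0.0, 0.438]
ft_force: [0.3, 0.0, -0.5]
opening: 0.491
```

{"name": "arm_command", "arguments": {
  "targets": [
    [[0,0,0],[0,0,0.0015],130],
    [[0,0,0],[0,0,0.0015],130]
  ]
}}

```text
t: 3.8
eef_pos: [517.6, -131.1, 102.9]
tcp_rot: [-3.142, 0.0, 0.438]
ft_force: [-0.0, -0.3, -0.0]
opening: 0.49
```

{"name": "arm_command", "arguments": {
  "targets": [
    [[0,0,0],[0,0,0.002],130],
    [[0,0,0],[0,0,0.002],130]
  ]
}}

```text
t: 4.0
eef_pos: [517.6, -131.1, 100.8]
tcp_rot: [-3.141, 0.0, 0.438]
ft_force: [0.6, 0.6, 0.2]
opening: 0.489
```

{"name": "arm_command", "arguments": {
  "targets": [
    [[0,0,0],[0,0,0.003],130],
    [[0,0,0],[0,0,0.006],130],
    [[0,0,0],[0,0,0.0085],130],
    [[0,0,0],[0,0,0.0085],130]
  ]
}}

```text
t: 4.4
eef_pos: [517.5, -131.1, 92.1]
tcp_rot: [-3.141, 0.0, 0.438]
ft_force: [0.6, 0.2, -0.3]
opening: 0.49
```

Run:
```python
from h import *
log()
p,d=read_camera("side");W=cloud("side",d)
q=p[120:220,290:390]; q=np.clip(q.astype(float)*2,0,255).astype(np.uint8)
cv2.imwrite("pics/side5c.png",cv2.resize(q,None,fx=6,fy=6,interpolation=cv2.INTER_CUBIC))
for v in range(170,196,2):
    print(v,[(u,W[v,u].round(0).tolist()) for u in (336,341,346)])
```

```text
170 [(336, [535.0, -149.0, 137.0]), (341, [512.0, -101.0, 161.0]), (346, [499.0, -103.0, 163.0])]
172 [(336, [536.0, -151.0, 129.0]), (341, [511.0, -100.0, 156.0]), (346, [498.0, -100.0, 158.0])]
174 [(336, [530.0, -126.0, 136.0]), (341, [511.0, -101.0, 150.0]), (346, [499.0, -105.0, 150.0])]
176 [(336, [528.0, -120.0, 133.0]), (341, [510.0, -98.0, 146.0]), (346, [499.0, -107.0, 144.0])]
178 [(336, [529.0, -127.0, 124.0]), (341, [511.0, -104.0, 137.0]), (346, [498.0, -107.0, 138.0])]
180 [(336, [534.0, -149.0, 107.0]), (341, [510.0, -102.0, 132.0]), (346, [498.0, -106.0, 133.0])]
182 [(336, [532.0, -142.0, 104.0]), (341, [508.0, -96.0, 130.0]), (346, [497.0, -104.0, 128.0])]
184 [(336, [530.0, -134.0, 102.0]), (341, [509.0, -102.0, 121.0]), (346, [498.0, -112.0, 118.0])]
186 [(336, [525.0, -116.0, 105.0]), (341, [513.0, -123.0, 104.0]), (346, [500.0, -126.0, 105.0])]
188 [(336, [522.0, -104.0, 106.0]), (341, [510.0, -111.0, 105.0]), (346, [498.0, -115.0, 105.0])]
190 [(336, [521.0, -100.0, 102.0]), (341, [508.0, -102.0, 103.0]), (346, [499.0, -121.0, 96.0])]
192 [(336, [257.0, 1099.0, 731.0]), (341, [509.0, -107.0, 95.0]), (346, [497.0, -116.0, 93.0])]
194 [(336, [521.0, -102.0, 89.0]), (341, [507.0, -102.0, 92.0]), (346, [497.0, -116.0, 87.0])]
```

View pics/side5c.png

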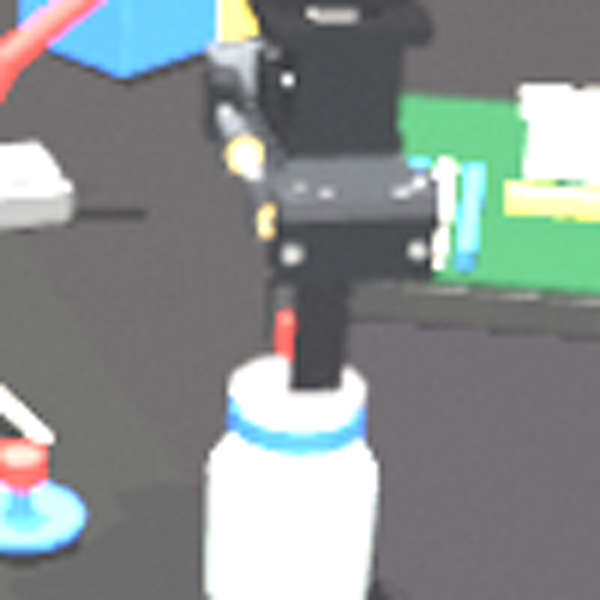

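{"name": "arm_command", "arguments": {
  "targets": [
    [[0,0,0],[0,0,0.002],130],
    [[0,0,0],[0,0,0.004],150],
    [[0,0,0],[0,0,0.004],200],
    [[0,0,0],[0,0,0.004],255],
    [[0,0,0],[0,0,0.004],255],
    [[0,0,0],[0,0,0.004],255],
    [[0,0,0],[0,0,0.004],255],
    [[0,0,0],[0,0,0.004],255]
  ]
}}

```text
t: 5.25
eef_pos: [517.7, -131.2, 88.6]
tcp_rot: [3.141, -0.0, 0.438]
ft_force: [0.5, -0.2, 0.1]
opening: 0.221
```

{"name": "arm_command", "arguments": {
  "targets": [
    [[0,0,0],[0,0,0],255],
    [[0,0,0],[0,0,0],255],
    [[0,0,0],[0,0,0],255]
  ]
}}

```text
t: 5.55
eef_pos: [517.7, -131.2, 88.6]
tcp_rot: [3.141, -0.0, 0.438]
ft_force: [0.3, -0.3, 0.5]
opening: 0.224
```

Run:
```python
from h import *
log()
p,d=read_camera("side");W=cloud("side",d)
q=p[120:220,290:390]; q=np.clip(q.astype(float)*2,0,255).astype(np.uint8)
cv2.imwrite("pics/side6c.png",cv2.resize(q,None,fx=6,fy=6,interpolation=cv2.INTER_CUBIC))
```

```text
(no output)
```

View pics/side6c.png

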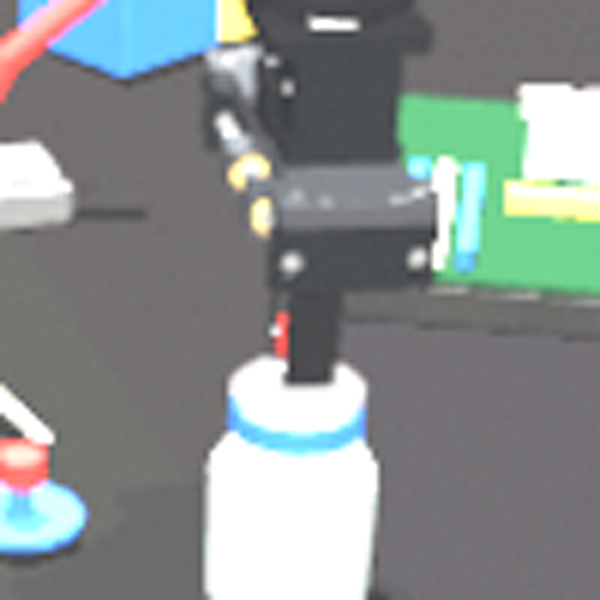

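{"name": "arm_command", "arguments": {
  "targets": [
    [[0,0,0],[0,0,-0.006],255],
    [[0,0,0],[0,0,-0.018],255],
    [[0,0,0],[0,0,-0.036],255],
    [[0,0,0],[0,0,-0.054],255],
    [[0,0,0],[0,0,-0.066],255],
    [[0,0,0],[0,0,-0.07],255]
  ]
}}

```text
t: 6.2
eef_pos: [518.1, -131.3, 160.3]
tcp_rot: [3.14, -0.002, 0.438]
ft_force: [-1.0, 0.2, -0.2]
opening: 0.225
```

Run:
```python
from h import *
go([440,-240,60],[np.pi,0,0.438])
for n in ("side","top"):
    p,d=read_camera(n); cv2.imwrite(f"pics/{n}7.png",p); np.save(f"pics/{n}7_d.npy",d)
```

```text
t 6.2 tcp [ 518.1 -131.3  160.3] [ 3.14e+00 -2.00e-03  4.38e-01] j [-0.37  0.4   1.82 -0.    0.92  0.76] F [-1.   0.2 -0.2] op 0.225
turn [ 0.0018 -0.0017 -0.0002] shift [-0.117   0.0652  0.1002] rows 3.3452829782205242
```

View pics/side7.png

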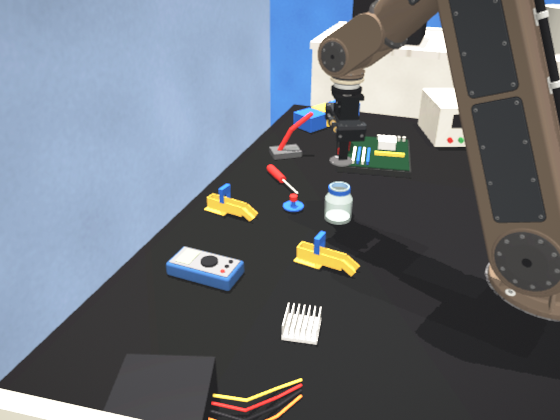

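View pics/top7.png

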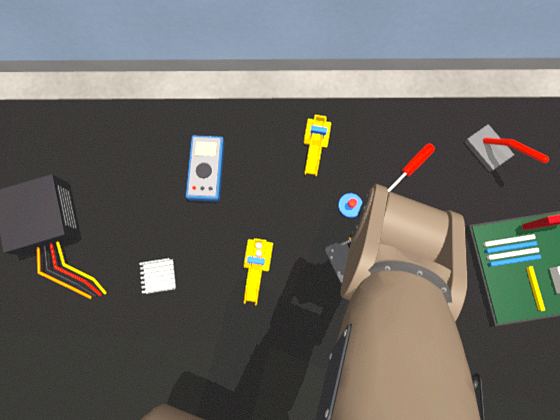

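{"name": "arm_command", "arguments": {
  "targets": [
    [[0,0,0],[-0.02,0.011,0],255],
    [[0,0,0],[-0.05,0.028,0],255],
    [[0,0,0],[-0.085,0.047,0.02],255],
    [[0,0,0],[-0.11,0.061,0.05],255],
    [[0,0,0],[-0.117,0.065,0.08],255],
    [[0,0,0],[-0.117,0.065,0.11],255],
    [[0,0,0],[-0.117,0.065,0.13],255],
    [[0,0,0],[-0.117,0.065,0.135],255]
  ]
}}

```text
t: 7.1
eef_pos: [438.0, -238.9, 21.1]
tcp_rot: [-3.138, 0.002, 0.437]
ft_force: [0.0, 0.2, -0.6]
opening: 0.227
```

Run:
```python
from h import *
go([440,-240,-5.5],[np.pi,0,0.438])
p,d=read_camera("side"); W=cloud("side",d)
q=p[100:220,310:430]; cv2.imwrite("pics/side8c.png",cv2.resize(np.clip(q.astype(float)*2,0,255).astype(np.uint8),None,fx=5,fy=5,interpolation=cv2.INTER_CUBIC))
```

```text
t 7.1 tcp [ 438.  -238.9   21.1] [-3.138e+00  2.000e-03  4.370e-01] j [-0.63  0.57  2.02 -0.    0.55  0.5 ] F [ 0.   0.2 -0.6] op 0.227
turn [-0.0039  0.0022 -0.0007] shift [0.0014 0.0019 0.0266] rows 0.5338943467336034
```

View pics/side8c.png

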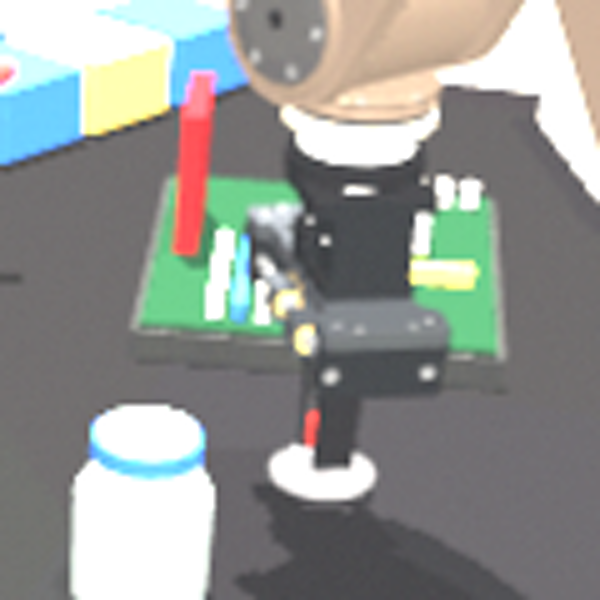

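{"name": "arm_command", "arguments": {
  "targets": [
    [[0,0,0],[0,0,0.01],255],
    [[0,0,0],[0,0,0.018],255],
    [[0,0,0],[0,0,0.022],255],
    [[0,0,0],[0,0,0.024],255],
    [[0,0,0],[0,0,0.025],255],
    [[0,0,0],[0,0,0.025],255]
  ]
}}

```text
t: 7.75
eef_pos: [439.4, -239.7, -1.3]
tcp_rot: [3.141, -0.0, 0.438]
ft_force: [-0.8, 0.1, -0.3]
opening: 0.223
```

{"name": "arm_command", "arguments": {
  "targets": [
    [[0,0,0],[0,0,0.0015],255],
    [[0,0,0],[0,0,0.0015],255]
  ]
}}

```text
t: 7.95
eef_pos: [439.3, -239.7, -2.9]
tcp_rot: [3.141, -0.0, 0.438]
ft_force: [0.3, 0.3, -0.2]
opening: 0.226
```

{"name": "arm_command", "arguments": {
  "targets": [
    [[0,0,0],[0,0,0.0015],255],
    [[0,0,0],[0,0,0.0015],255]
  ]
}}

```text
t: 8.15
eef_pos: [439.3, -239.6, -4.5]
tcp_rot: [3.141, 0.0, 0.438]
ft_force: [-0.2, 0.2, -1.0]
opening: 0.227
```

{"name": "arm_command", "arguments": {
  "targets": [
    [[0,0,0],[0,0,0.001],255],
    [[0,0,0],[0,0,0.001],255]
  ]
}}

```text
t: 8.35
eef_pos: [439.3, -239.7, -5.4]
tcp_rot: [3.141, -0.0, 0.438]
ft_force: [0.2, 0.6, 0.6]
opening: 0.227
```

{"name": "arm_command", "arguments": {
  "targets": [
    [[0,0,0],[0,0,0.001],255],
    [[0,0,0],[0,0,0.001],255]
  ]
}}

```text
t: 8.55
eef_pos: [439.4, -239.7, -5.5]
tcp_rot: [3.141, -0.0, 0.438]
ft_force: [-2.4, 1.3, 16.0]
opening: 0.223
```

{"name": "arm_command", "arguments": {
  "targets": [
    [[0,0,0],[0,0,-0.0005],170],
    [[0,0,0],[0,0,-0.0005],130],
    [[0,0,0],[0,0,-0.0005],100],
    [[0,0,0],[0,0,-0.0005],80],
    [[0,0,0],[0,0,-0.0005],80],
    [[0,0,0],[0,0,-0.0005],80]
  ]
}}

```text
t: 9.15
eef_pos: [439.2, -239.6, -6.1]
tcp_rot: [-3.142, 0.0, 0.438]
ft_force: [-0.9, 0.3, -0.7]
opening: 0.653
```

{"name": "arm_command", "arguments": {
  "targets": [
    [[0,0,0],[0,0,-0.015],80],
    [[0,0,0],[0,0,-0.045],80],
    [[0,0,0],[0,0,-0.09],80],
    [[0,0,0],[0,0,-0.13],80],
    [[0,0,0],[0,0,-0.16],80],
    [[0,0,0],[0,0,-0.16],80]
  ]
}}

```text
t: 9.75
eef_pos: [440.6, -240.5, 157.7]
tcp_rot: [3.136, -0.003, 0.438]
ft_force: [0.4, -0.2, 0.2]
opening: 0.685
```

Run:
```python
from h import *
go([508,93,150],[np.pi,0,1.419])
for n in ("side","top"):
    p,d=read_camera(n); cv2.imwrite(f"pics/{n}9.png",p); np.save(f"pics/{n}9_d.npy",d)
```

```text
t 9.75 tcp [ 440.6 -240.5  157.7] [ 3.136e+00 -3.000e-03  4.380e-01] j [-0.63  0.36  1.9  -0.    0.88  0.5 ] F [ 0.4 -0.2  0.2] op 0.685
turn [ 0.007 -0.    -0.981] shift [ 0.2024 -0.2735  0.0067] rows 6.806356747074287
```

View pics/side9.png

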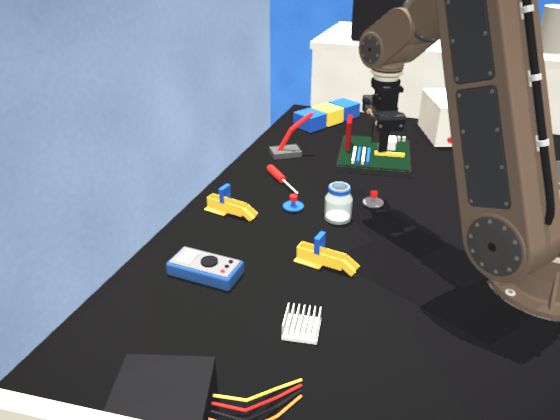

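View pics/top9.png

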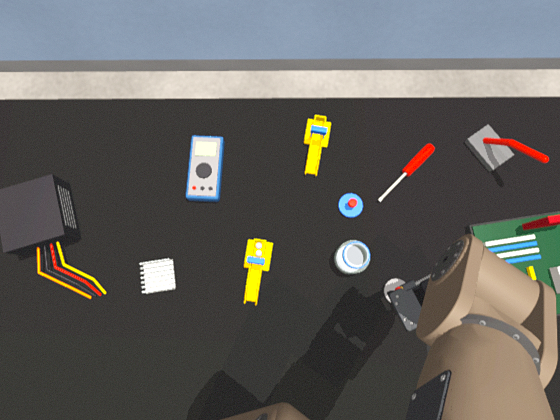

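{"name": "arm_command", "arguments": {
  "targets": [
    [[0,0,-0.1],[0.02,-0.027,0],80],
    [[0,0,-0.23],[0.046,-0.062,0],80],
    [[0,0,-0.36],[0.074,-0.1,0],80],
    [[0,0,-0.49],[0.1,-0.137,0],80],
    [[0,0,-0.62],[0.128,-0.173,0],80],
    [[0,0,-0.75],[0.155,-0.21,0],80],
    [[0,0,-0.88],[0.182,-0.246,0],80],
    [[0,0,-0.981],[0.2024,-0.2735,0],80]
  ]
}}

```text
t: 10.65
eef_pos: [506.1, 96.3, 152.4]
tcp_rot: [-3.139, 0.001, 1.425]
ft_force: [0.2, -0.5, 0.2]
opening: 0.686
```

Run:
```python
from h import *
go([508,93,100],[np.pi,0,1.419])
f,cx,cy,T=cal("top")
p=cv2.imread("pics/top9.png"); d=np.load("pics/top9_d.npy"); W=cloud("top",d)
for i,s,ct,m in blobs(p,"blue",4):
    if np.hypot(*(ct-[353,257]))<25: print(s,ct,np.median(W[m],0))
cv2.imwrite("pics/top9c.png",cv2.resize(p[230:290,320:380],None,fx=9,fy=9,interpolation=cv2.INTER_CUBIC))
p=cv2.imread("pics/side9.png")
cv2.imwrite("pics/side9c.png",cv2.resize(p[170:230,310:370],None,fx=9,fy=9,interpolation=cv2.INTER_CUBIC))
```

```text
t 10.65 tcp [506.1  96.3 152.4] [-3.139e+00  1.000e-03  1.425e+00] j [ 0.06  0.39  1.87 -0.    0.89  0.21] F [ 0.2 -0.5  0.2] op 0.686
turn [-0.0026  0.0006  0.006 ] shift [-0.003   0.0025  0.0524] rows 1.0501495571668502
[364 244   7  14  17] [367.94117647 249.94117647] [ 5.35610037e+02 -1.78203730e+02  4.04621492e-01]
[343 251   1   4   4] [343.  252.5] [ 522.48307896 -102.73514745   94.56258936]
[343 256   6  10  10] [344.8 260.5] [ 504.86180185 -105.37947534   93.1290808 ]
```

View pics/top9c.png

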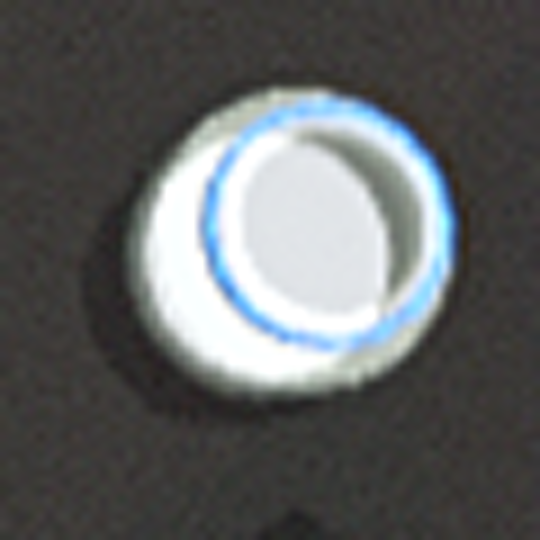

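View pics/side9c.png

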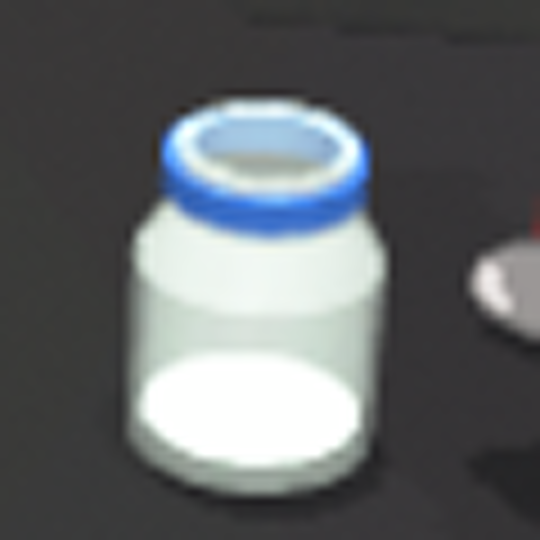

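Run:
```python
from h import *
print(plane("top",356.2,254.4,95), plane("top",356.2,254.4,90))
c=lambda a,o:(a+.5)/9-.5+o
print(plane("side",c(266,310),c(146,170),100))
print(tri(("top",356.2,254.4),("side",c(266,310),c(150,170))))
for z in(90,95,98):print(z,plane("side",c(267,310),c(165,170),z))
```

```text
[ 518.2128336  -131.91082423   95.        ] [ 518.69539107 -132.8713323    90.        ]
[ 520.26560046 -130.97524795  100.        ]
(array([ 519.00517291, -131.00601876,   98.69414104]), np.float64(2.3262256097223086))
90 [ 521.12276668 -138.19339207   90.        ]
95 [ 519.05959843 -128.54118675   95.        ]
98 [ 517.82169748 -122.74986356   98.        ]
```

{"name": "arm_command", "arguments": {
  "targets": [
    [[0,0,0.003],[-0.002,0.001,0.02],80],
    [[0,0,0.006],[-0.003,0.0025,0.045],80],
    [[0,0,0.006],[-0.003,0.0025,0.052],80],
    [[0,0,0.006],[-0.003,0.0025,0.052],80]
  ]
}}

```text
t: 11.05
eef_pos: [507.7, 90.4, 100.4]
tcp_rot: [-3.138, 0.001, 1.413]
ft_force: [0.8, 0.1, -0.0]
opening: 0.684
```

Run:
```python
from h import *
go([508,93,28],[np.pi,0,1.419])
p,d=read_camera("side"); cv2.imwrite("pics/side10c.png",cv2.resize(p[170:290,260:380],None,fx=5,fy=5,interpolation=cv2.INTER_CUBIC))
f,cx,cy,T=cal("side"); R=Ro.from_euler('xyz',env.state()['tcp_rot']);e=env.state()['eef_pos']
for s in (-33,33):
  for w in(-10,10):
    q=np.linalg.inv(T)@np.append(e+R.apply([w,s,-24]),1); print(s,w,((q[:2]/q[2]*f+[cx,cy])-[260,170])*5)
```

```text
t 11.05 tcp [507.7  90.4 100.4] [-3.138e+00  1.000e-03  1.413e+00] j [ 0.05  0.46  1.92 -0.    0.76  0.21] F [ 0.8  0.1 -0. ] op 0.684
turn [-0.0037  0.0009 -0.0064] shift [0.0027 0.0001 0.0724] rows 1.4487226080221123
-33 -10 [383.7066983  245.12229171]
-33 10 [366.33838915 264.74815707]
33 -10 [253.95622903 210.70592706]
33 10 [235.31479908 229.44182611]
```

View pics/side10c.png

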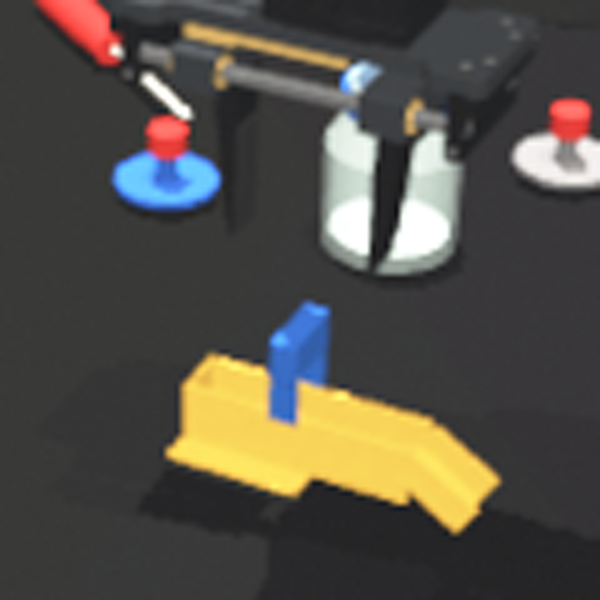

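{"name": "arm_command", "arguments": {
  "targets": [
    [[0,0,0],[0.0025,0,0.02],80],
    [[0,0,-0.006],[0.0027,0,0.045],80],
    [[0,0,-0.006],[0.0027,0,0.062],80],
    [[0,0,-0.006],[0.0027,0,0.069],80],
    [[0,0,-0.006],[0.0027,0,0.071],80],
    [[0,0,-0.006],[0.0027,0,0.071],80]
  ]
}}

```text
t: 11.7
eef_pos: [509.5, 93.1, 31.7]
tcp_rot: [3.141, -0.0, 1.419]
ft_force: [-0.6, -0.9, -0.7]
opening: 0.688
```

Run:
```python
from h import *
go([508,93,28],[np.pi,0,1.419])
p,d=read_camera("side"); cv2.imwrite("pics/side11c.png",cv2.resize(p[170:290,260:380],None,fx=5,fy=5,interpolation=cv2.INTER_CUBIC))
```

```text
t 11.7 tcp [509.5  93.1  31.7] [ 3.141 -0.     1.419] j [ 0.05  0.57  1.97 -0.    0.6   0.21] F [-0.6 -0.9 -0.7] op 0.688
turn [ 0.0008 -0.0001 -0.0004] shift [-0.0004 -0.0015  0.0037] rows 0.07920481094791838
```

View pics/side11c.png

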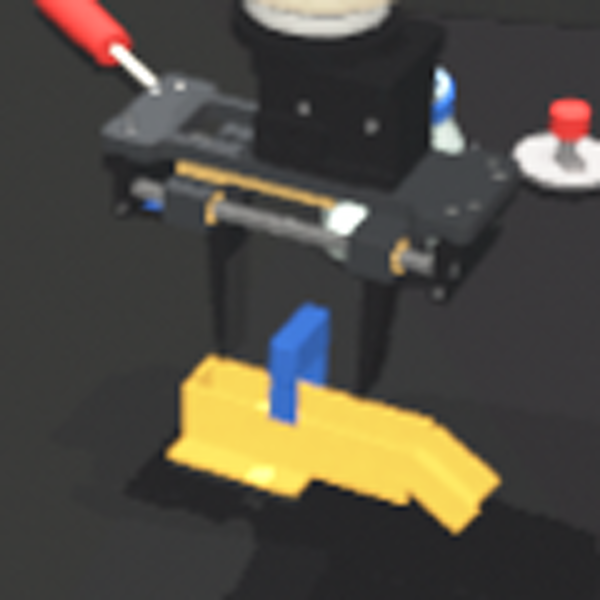

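{"name": "arm_command", "arguments": {
  "targets": [
    [[0,0,0],[0,-0.0015,0.001],80],
    [[0,0,0],[0,-0.0015,0.001],130],
    [[0,0,0],[0,-0.0015,0.001],170],
    [[0,0,0],[0,-0.0015,0.001],190],
    [[0,0,0],[0,-0.0015,0.001],210],
    [[0,0,0],[0,-0.0015,0.001],230],
    [[0,0,0],[0,-0.0015,0.001],255],
    [[0,0,0],[0,-0.0015,0.001],255]
  ]
}}

```text
t: 12.55
eef_pos: [507.7, 93.5, 30.0]
tcp_rot: [3.141, 0.0, 1.419]
ft_force: [2.4, -0.7, 0.6]
opening: 0.15
```

{"name": "arm_command", "arguments": {
  "targets": [
    [[0,0,0],[0,0,0],255],
    [[0,0,0],[0,0,0],255],
    [[0,0,0],[0,0,0],255]
  ]
}}

```text
t: 12.85
eef_pos: [507.6, 93.4, 30.0]
tcp_rot: [3.141, 0.0, 1.419]
ft_force: [1.0, 0.3, -0.3]
opening: 0.146
```

Run:
```python
from h import *
go([508,93,130],[np.pi,0,1.419])
p,d=read_camera("side"); cv2.imwrite("pics/side12c.png",cv2.resize(p[170:290,260:380],None,fx=5,fy=5,interpolation=cv2.INTER_CUBIC))
```

```text
t 12.85 tcp [507.6  93.4  30. ] [3.141 0.    1.419] j [ 0.05  0.57  1.98 -0.    0.59  0.21] F [ 1.   0.3 -0.3] op 0.146
turn [ 0.0001  0.0001 -0.0002] shift [-0.0004  0.0004 -0.1   ] rows 2.0005437115265354
```

View pics/side12c.png

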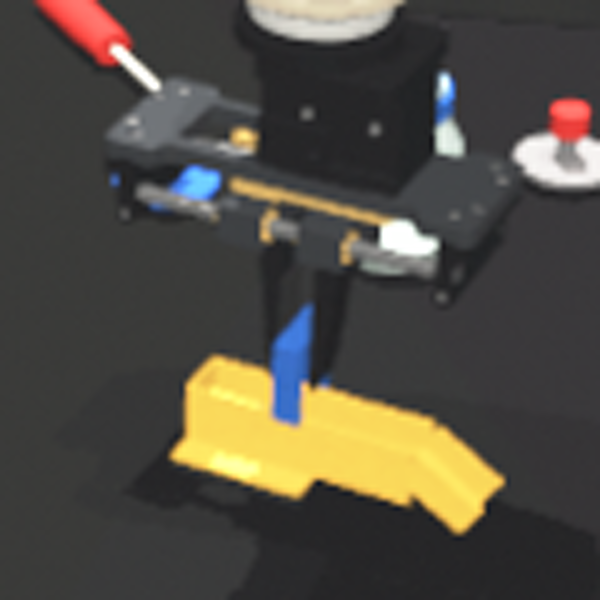

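{"name": "arm_command", "arguments": {
  "targets": [
    [[0,0,0],[0,0,-0.003],255],
    [[0,0,0],[0,0,-0.008],255],
    [[0,0,0],[0,0,-0.016],255],
    [[0,0,0],[0,0,-0.026],255],
    [[0,0,0],[0,0,-0.036],255],
    [[0,0,0],[0,0,-0.044],255],
    [[0,0,0],[0,0,-0.049],255],
    [[0,0,0],[0,0,-0.05],255]
  ]
}}

```text
t: 13.7
eef_pos: [507.9, 93.5, 80.8]
tcp_rot: [3.14, -0.0, 1.419]
ft_force: [0.2, 0.9, -2.2]
opening: 0.145
```

Run:
```python
from h import *
go([508,93,160],[np.pi,0,1.419])
p,d=read_camera("side"); cv2.imwrite("pics/side13c.png",cv2.resize(p[150:270,260:380],None,fx=5,fy=5,interpolation=cv2.INTER_CUBIC))
# planar kinematic fit
from scipy.optimize import least_squares
L=[json.loads(l) for l in open("log.jsonl")]
Q=np.array([l['joints'] for l in L]);E=np.array([l['eef_pos'] for l in L])
def fk(p,q):
    o,a,L2,A,B,h=p; s=q[:,1]+q[:,2]
    r=a+L2*np.sin(q[:,1])+A*np.sin(s)+B*np.cos(s); z=h+L2*np.cos(q[:,1])+A*np.cos(s)-B*np.sin(s)
    c,s1=np.cos(q[:,0]),np.sin(q[:,0]); return np.stack([c*r-s1*o,s1*r+c*o,z],1)
r=least_squares(lambda p:(fk(p,Q)-E).ravel(),[67,0,500,450,0,0]); print(r.x.round(1),abs(r.fun).max(),len(Q))
r=least_squares(lambda p:(fk([p[0],0,p[1],p[2],0,p[3]],Q)-E).ravel(),[67,500,450,0]); print(r.x.round(1),abs(r.fun).max())
```

```text
t 13.7 tcp [507.9  93.5  80.8] [ 3.14  -0.     1.419] j [ 0.05  0.49  1.94 -0.    0.71  0.21] F [ 0.2  0.9 -2.2] op 0.145
turn [ 0.0012 -0.0001 -0.0002] shift [-0.0004  0.0003 -0.0792] rows 1.5841486985583841
[ 65.9   1.  583.2 411.2  42.4 -95.2] 1.3947757222722998 17
[ 65.9 528.3 407.  -79.9] 10.361226453703352
```

View pics/side13c.png

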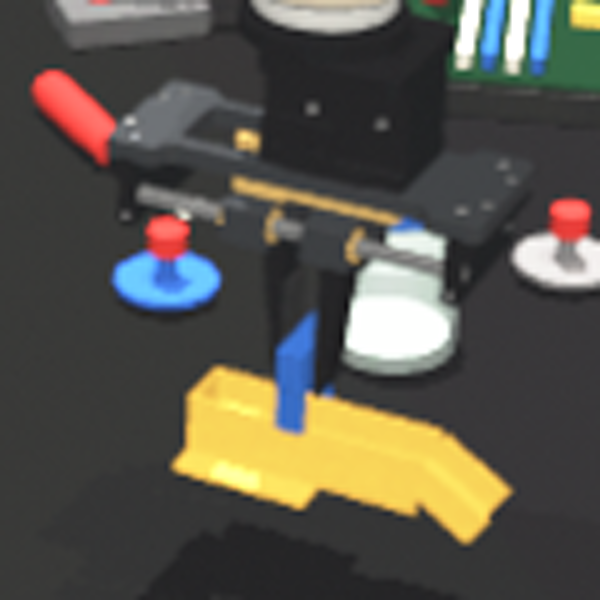

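Run:
```python
from h import *
def ik(j1,s,R):
    M=(Ro.from_euler('z',j1)*Ro.from_euler('y',s)).inv()*R
    return M.as_euler('ZYZ')
# const so that j1-j6+pi/2=yaw
R0=lambda yaw:Ro.from_euler('xyz',[np.pi,0,yaw])
C=(Ro.from_euler('z',-1.239)*Ro.from_euler('y',np.pi)*Ro.from_euler('z',-.106)).inv()*R0(.438)
for yaw in (2.6,2.9,3.14,3.4):
  for s in (2.15,2.4):
    o=[]
    for th in (0,.3,.6,.8,.9):
        # tip: rotate about tray y (=tool x) 
        R=R0(yaw)*Ro.from_rotvec([th,0,0]); R2=R0(yaw)*Ro.from_rotvec([-th,0,0])
        z=R.apply([0,0,1]); 
        o.append((ik(-.2,s,R*C.inv()).round(2).tolist()))
    print(yaw,s,z.round(2),o)
```

```text
2.6 2.15 [-0.4  -0.67 -0.62] [[0.0, 0.99, -1.23], [-0.32, 1.12, -1.07], [-0.59, 1.27, -0.97], [-0.76, 1.39, -0.93], [-0.84, 1.45, -0.92]]
2.6 2.4 [-0.4  -0.67 -0.62] [[0.0, 0.74, -1.23], [-0.37, 0.88, -0.97], [-0.65, 1.07, -0.81], [-0.81, 1.21, -0.75], [-0.88, 1.29, -0.72]]
2.9 2.15 [-0.19 -0.76 -0.62] [[0.0, 0.99, -1.53], [-0.35, 1.03, -1.34], [-0.68, 1.12, -1.19], [-0.87, 1.21, -1.11], [-0.97, 1.25, -1.08]]
2.9 2.4 [-0.19 -0.76 -0.62] [[0.0, 0.74, -1.53], [-0.42, 0.8, -1.22], [-0.78, 0.94, -0.99], [-0.97, 1.05, -0.89], [-1.05, 1.12, -0.85]]
3.14 2.15 [-0.   -0.78 -0.62] [[0.0, 0.99, -1.77], [-0.36, 0.96, -1.57], [-0.72, 0.99, -1.36], [-0.95, 1.05, -1.24], [-1.05, 1.08, -1.19]]
3.14 2.4 [-0.   -0.78 -0.62] [[0.0, 0.74, -1.77], [-0.45, 0.73, -1.43], [-0.86, 0.82, -1.14], [-1.09, 0.92, -0.99], [-1.19, 0.97, -0.93]]
3.4 2.15 [ 0.2  -0.76 -0.62] [[0.0, 0.99, -2.03], [-0.35, 0.89, -1.82], [-0.74, 0.85, -1.57], [-1.0, 0.87, -1.39], [-1.13, 0.89, -1.31]]
3.4 2.4 [ 0.2  -0.76 -0.62] [[0.0, 0.74, -2.03], [-0.45, 0.66, -1.68], [-0.94, 0.68, -1.3], [-1.22, 0.76, -1.08], [-1.34, 0.81, -1.0]]
```

{"name": "arm_command", "arguments": {
  "targets": [
    [[0,0,-0.03],[0,0,-0.005],255],
    [[0,0,-0.08],[0,0,-0.013],255],
    [[0,0,-0.14],[0,0,-0.024],255],
    [[0,0,-0.2],[0,0,-0.036],255],
    [[0,0,-0.26],[0,0,-0.048],255],
    [[0,0,-0.32],[0,0,-0.06],255],
    [[0,0,-0.37],[0,0,-0.072],255],
    [[0,0,-0.41],[0,0,-0.08],255]
  ]
}}

```text
t: 14.55
eef_pos: [507.5, 93.4, 160.3]
tcp_rot: [-3.141, 0.0, 1.831]
ft_force: [-0.3, -0.9, -2.9]
opening: 0.145
```

Run:
```python
from h import *
def ik(j1,s,R):
    return ((Ro.from_euler('z',j1)*Ro.from_euler('y',s)).inv()*R).as_euler('ZYZ')
R0=lambda yaw:Ro.from_euler('xyz',[np.pi,0,yaw])
C=(Ro.from_euler('z',-1.239)*Ro.from_euler('y',np.pi)*Ro.from_euler('z',-.106)).inv()*R0(.438)
for yaw in (2.6,2.9,3.14,3.4):
  for s in (2.15,2.4):
    print(yaw,s,[ik(-.2,s,R0(yaw)*Ro.from_rotvec([-th,0,0])*C.inv()).round(2).tolist() for th in (0,.3,.6,.8,.9)])
s=log();print(s['joints'].round(3))
p,d=read_camera("top"); cv2.imwrite("pics/top14c.png",cv2.resize(p[200:300,200:400],None,fx=4,fy=4,interpolation=cv2.INTER_CUBIC))
```

```text
2.6 2.15 [[0.0, 0.99, -1.23], [0.36, 0.92, -1.44], [0.74, 0.91, -1.67], [0.98, 0.95, -1.82], [1.1, 0.98, -1.88]]
2.6 2.4 [[0.0, 0.74, -1.23], [0.45, 0.69, -1.57], [0.9, 0.74, -1.92], [1.16, 0.83, -2.1], [1.27, 0.88, -2.17]]
2.9 2.15 [[0.0, 0.99, -1.53], [0.36, 1.01, -1.72], [0.69, 1.08, -1.89], [0.9, 1.15, -1.99], [1.0, 1.19, -2.02]]
2.9 2.4 [[0.0, 0.74, -1.53], [0.43, 0.78, -1.85], [0.81, 0.9, -2.1], [1.01, 1.01, -2.22], [1.1, 1.07, -2.26]]
3.14 2.15 [[0.0, 0.99, -1.77], [0.34, 1.08, -1.94], [0.63, 1.2, -2.07], [0.82, 1.3, -2.12], [0.9, 1.36, -2.15]]
3.14 2.4 [[0.0, 0.74, -1.77], [0.4, 0.84, -2.05], [0.71, 1.01, -2.24], [0.89, 1.14, -2.32], [0.96, 1.21, -2.35]]
3.4 2.15 [[0.0, 0.99, -2.03], [0.3, 1.14, -2.17], [0.55, 1.33, -2.26], [0.7, 1.45, -2.28], [0.78, 1.52, -2.29]]
3.4 2.4 [[0.0, 0.74, -2.03], [0.34, 0.91, -2.26], [0.6, 1.12, -2.4], [0.74, 1.27, -2.45], [0.8, 1.34, -2.47]]
[ 0.054  0.375  1.861 -0.     0.906 -0.206]
```

View pics/top14c.png

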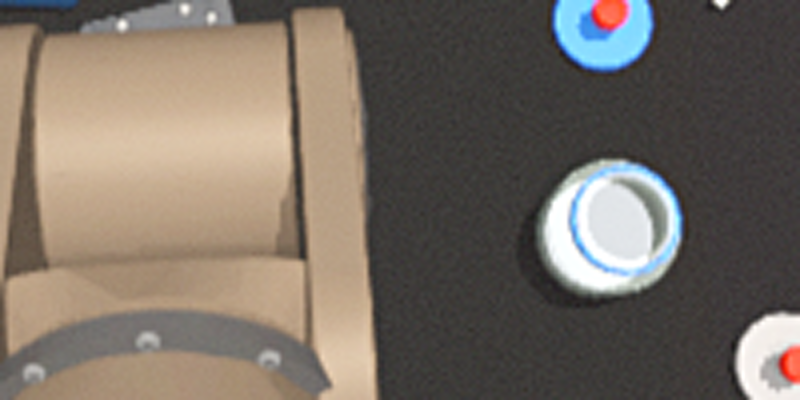

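Run:
```python
from h import *
go([549.7,-43.9,160],[np.pi,0,2.8])
```

```text
t 14.6 tcp [507.9  93.5 161.3] [3.14  0.    1.833] j [ 0.05  0.37  1.86 -0.    0.91 -0.21] F [-0.4 -0.  -0.2] op 0.144
turn [ 1.000e-03  9.000e-04 -9.671e-01] shift [-0.1435  0.0047  0.0013] rows 6.447418567764901
```

{"name": "arm_command", "arguments": {
  "targets": [
    [[0,0,-0.03],[-0.004,0,0],255],
    [[0,0,-0.09],[-0.012,0,0],255],
    [[0,0,-0.15],[-0.022,0.001,0],255],
    [[0,0,-0.21],[-0.032,0.001,0],255],
    [[0,0,-0.27],[-0.042,0.001,0],255],
    [[0,0,-0.33],[-0.052,0.002,0],255],
    [[0,0,-0.4],[-0.062,0.002,0],255],
    [[0,0,-0.47],[-0.072,0.002,0],255]
  ]
}}

```text
t: 15.4
eef_pos: [527.7, 24.0, 159.3]
tcp_rot: [-3.141, -0.001, 2.301]
ft_force: [0.2, 0.1, -2.3]
opening: 0.147
```

Run:
```python
from h import *
go([549.7,-43.9,160],[np.pi,0,2.8])
```

```text
t 15.4 tcp [527.7  24.  159.3] [-3.141e+00 -1.000e-03  2.301e+00] j [-0.08  0.39  1.83 -0.    0.92 -0.81] F [ 0.2  0.1 -2.3] op 0.147
turn [-0.0006 -0.001  -0.4992] shift [-0.0653 -0.0289 -0.0008] rows 3.3282666565008663
```

{"name": "arm_command", "arguments": {
  "targets": [
    [[0,0,-0.07],[-0.0095,-0.004,0],255],
    [[0,0,-0.15],[-0.02,-0.009,0],255],
    [[0,0,-0.23],[-0.031,-0.0137,0],255],
    [[0,0,-0.31],[-0.041,-0.018,0],255],
    [[0,0,-0.38],[-0.05,-0.022,0],255],
    [[0,0,-0.44],[-0.058,-0.0257,0],255],
    [[0,0,-0.48],[-0.063,-0.028,0],255],
    [[0,0,-0.499],[-0.0653,-0.0289,0],255]
  ]
}}

```text
t: 16.2
eef_pos: [549.6, -44.1, 159.3]
tcp_rot: [-3.141, -0.001, 2.798]
ft_force: [0.0, -0.0, -2.0]
opening: 0.144
```

Run:
```python
from h import *
go([549.7,-43.9,160],[np.pi,0,2.8])
s=env.state();R=Ro.from_euler('xyz',s['tcp_rot'])
print("lip pred",s['eef_pos']+R.apply([0,-90,28]))
for n in("side","top"):
  p,d=read_camera(n); cv2.imwrite(f"pics/{n}15.png",p);np.save(f"pics/{n}15_d.npy",d)
  q=p[130:250,270:390] if n=="side" else p[200:320,270:390]
  cv2.imwrite(f"pics/{n}15c.png",cv2.resize(q,None,fx=5,fy=5,interpolation=cv2.INTER_CUBIC))
```

```text
t 16.2 tcp [549.6 -44.1 159.3] [-3.141e+00 -1.000e-03  2.798e+00] j [-0.2   0.42  1.78 -0.    0.94 -1.43] F [ 0. -0. -2.] op 0.144
turn [-0.0003 -0.001  -0.0022] shift [-0.      0.0002 -0.0007] rows 0.016390699030759234
lip pred [ 519.24810616 -128.78607644  131.31332953]
```

View pics/side15c.png

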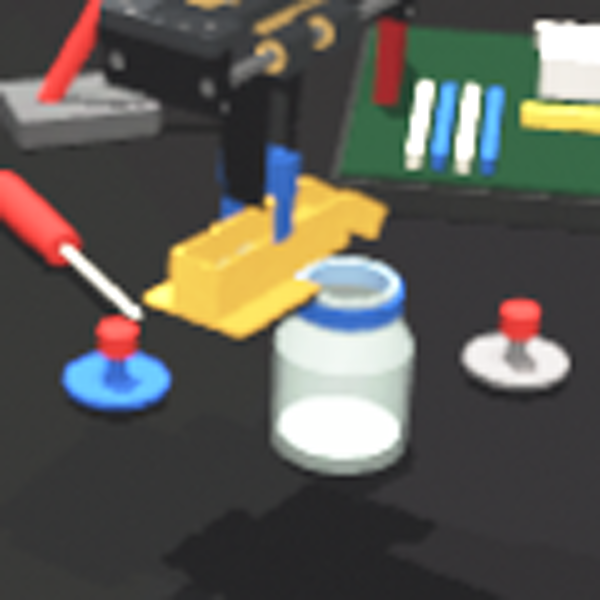

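View pics/top15c.png

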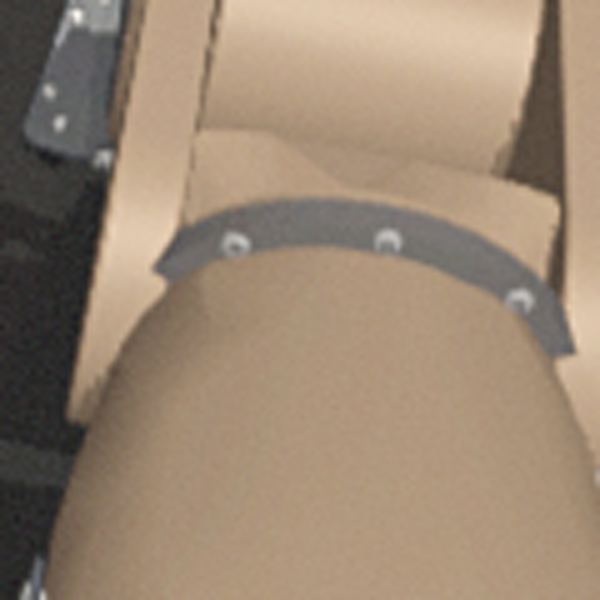

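```bash
cat >> h.py <<'E'
def proj(n,P,off=(0,0),k=1):
    f,cx,cy,T=cal(n); q=np.linalg.inv(T)@np.append(P,1); return (((q[:2]/q[2]*f+[cx,cy])-np.array(off)+.5)*k-.5).round(0)
def tray(P,s=None):
    """tray-frame point -> world, from tool pose"""
    s=s or env.state(); R=Ro.from_euler('xyz',s['tcp_rot']); x,y,z=P
    return s['eef_pos']+R.apply([y,x,30-z])
E
python3 - <<'E'
from h import *
for nm,P in dict(lipL=(-90,-14.5,2),lipR=(-90,14.5,2),lipRtop=(-81.6,14.5,14.4),lipLtop=(-81.6,-14.5,14.4),rearL=(53,-14.5,38),rearR=(53,14.5,38),hl=(0,-20,80),hr=(0,20,80)).items(): print(nm,tray(P).round(0),proj("side",tray(P),(270,130),5))
for a in range(0,360,90):
    print(a,proj("side",[518.5+27*np.cos(np.radians(a)),-131.5+27*np.sin(np.radians(a)),100],(270,130),5))
E
```

```text
lipL [ 533. -133.  132.] [329. 223.]
lipR [ 506. -124.  132.] [375. 238.]
lipRtop [ 508. -116.  144.] [368. 222.]
lipLtop [ 536. -125.  144.] [322. 207.]
rearL [581.   1. 167.] [170. 253.]
rearR [554.  11. 168.] [218. 270.]
hl [568. -51. 209.] [227. 138.]
hr [531. -37. 210.] [294. 159.]
0 [302. 273.]
90 [339. 303.]
180 [400. 289.]
270 [363. 260.]
```

{"name": "arm_command", "arguments": {
  "targets": [
    [[0,0,0],[0,0,0.004],255],
    [[0,0,0],[0,0,0.011],255],
    [[0,0,0],[0,0,0.019],255],
    [[0,0,0],[0,0,0.027],255],
    [[0,0,0],[0,0,0.033],255],
    [[0,0,0],[0,0,0.037],255],
    [[0,0,0],[0,0,0.039],255],
    [[0,0,0],[0,0,0.039],255]
  ]
}}

```text
t: 17.1
eef_pos: [549.8, -43.7, 120.9]
tcp_rot: [-3.141, -0.0, 2.798]
ft_force: [-0.3, 0.3, -3.3]
opening: 0.148
```

Run:
```python
from h import *
s=log(); print("lip",tray((-90,0,2)).round(1),s['ft_force'].round(1),s['joints'].round(2))
p,d=read_camera("side"); q=p[130:250,270:390]
cv2.imwrite("pics/side16c.png",cv2.resize(q,None,fx=5,fy=5,interpolation=cv2.INTER_CUBIC))
```

```text
lip [ 519.5 -128.4   92.9] [-0.3  0.3 -3.3] [-0.2   0.47  1.82 -0.    0.85 -1.43]
```

View pics/side16c.png

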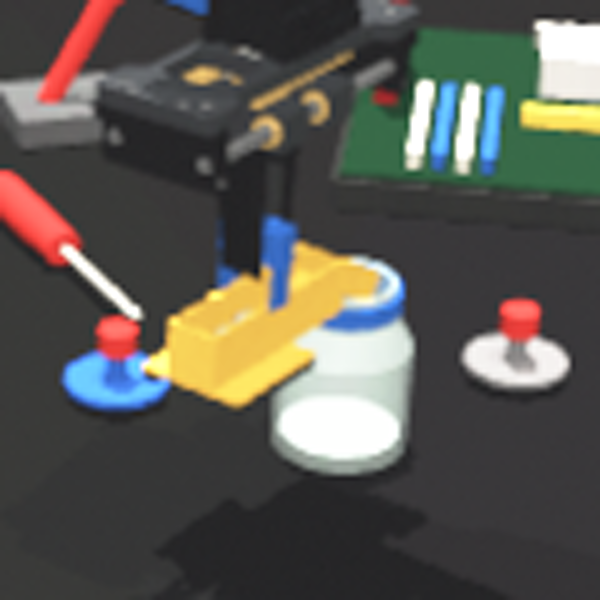

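```bash
cat >> h.py <<'E'
AX=np.array([np.sin(2.798),-np.cos(2.798),0]); JC=np.array([518.5,-131.5,100.])
def tilt(ths,off,depth,yaw=2.8):
    """rows: absolute tilts ths; tip goes to off [mm along tray x from jar centre], depth below rim"""
    s=log(); R0=Ro.from_euler('xyz',s['tcp_rot']); ax=np.array([np.sin(yaw),-np.cos(yaw),0])
    lip0=tray((-90,0,2),s); 
    print("t",s['t'],"lip rel jar",(lip0-JC).round(1),"tilt",np.arccos(-R0.apply([0,0,1])[2]).round(3),"F",s['ft_force'].round(1),"j",s['joints'].round(2))
    tgt=JC+ax*off-[0,0,depth]; n=len(ths)
    for i,th in enumerate(ths):
        R=Ro.from_euler('xyz',[np.pi,0,yaw])*Ro.from_rotvec([-th,0,0]); lp=lip0+(tgt-lip0)*(i+1)/n
        P=lp-R.apply([0,-90,28]); rv=(R0.inv()*R).as_rotvec(); t=R0.inv().apply(P-s['eef_pos'])/1000
        print([rv.round(3).tolist(),t.round(4).tolist(),255])
E
python3 - <<'E'
from h import *
tilt([.0,.0,.02,.05,.09,.14,.19,.24],3,7)
E
```

```text
t 17.15 lip rel jar [ 1.   3.1 -6.9] tilt 0.0 F [ 0.2  0.6 -2.6] j [-0.2   0.47  1.82 -0.    0.85 -1.43]
[[-0.0, 0.0, -0.002], [0.0002, -0.0, 0.0], 255]
[[-0.0, 0.0, -0.002], [0.0002, -0.0001, 0.0], 255]
[[-0.02, 0.0, -0.002], [0.0002, -0.0007, -0.0018], 255]
[[-0.05, 0.0, -0.002], [0.0002, -0.0016, -0.0044], 255]
[[-0.09, 0.0, -0.002], [0.0001, -0.003, -0.0079], 255]
[[-0.14, 0.0, -0.002], [0.0001, -0.005, -0.0122], 255]
[[-0.19, 0.0, -0.002], [0.0001, -0.0071, -0.0164], 255]
[[-0.24, 0.0, -0.002], [0.0001, -0.0095, -0.0205], 255]
```

{"name": "arm_command", "arguments": {
  "targets": [
    [[0,0,0],[0,0,0],255],
    [[0,0,0],[0,0,0],255],
    [[-0.02,0,0],[0,-0.0007,-0.0018],255],
    [[-0.05,0,0],[0,-0.0016,-0.0044],255],
    [[-0.09,0,0],[0,-0.003,-0.0079],255],
    [[-0.14,0,0],[0,-0.005,-0.0122],255],
    [[-0.18,0,0],[0,-0.0067,-0.0156],255],
    [[-0.2,0,0],[0,-0.0076,-0.0173],255]
  ]
}}

```text
t: 17.95
eef_pos: [547.3, -51.4, 138.8]
tcp_rot: [2.94, 0.001, 2.797]
ft_force: [-0.3, -0.4, -3.4]
opening: 0.145
```

Run:
```python
from h import *
p,d=read_camera("side"); q=p[130:250,270:390]
cv2.imwrite("pics/side17c.png",cv2.resize(q,None,fx=5,fy=5,interpolation=cv2.INTER_CUBIC))
for nm,P in dict(lipR=(-90,14.5,2),lipRtop=(-81.6,14.5,14.4),rearL=(53,-14.5,38),rearR=(53,14.5,38),hl=(0,-20,80),hr=(0,20,80)).items(): print(nm,tray(P).round(0),proj("side",tray(P),(270,130),5))
tilt([.22,.24,.26,.28,.30,.32,.34,.36],3,8)
```

```text
lipR [ 506. -124.   93.] [370. 301.]
lipRtop [ 508. -119.  107.] [366. 282.]
rearL [578.  -9. 157.] [182. 264.]
rearR [551.   1. 157.] [230. 281.]
hl [563. -68. 188.] [246. 166.]
hr [525. -54. 188.] [312. 188.]
t 18.0 lip rel jar [ 0.9  2.2 -6.7] tilt 0.202 F [ 0.3 -0.8 -2.1] j [-0.32  0.44  1.84  0.26  0.87 -1.72]
[[-0.018, 0.001, -0.003], [0.0002, -0.0005, -0.0014], 255]
[[-0.038, 0.002, -0.003], [0.0002, -0.001, -0.003], 255]
[[-0.058, 0.002, -0.003], [0.0002, -0.0016, -0.0046], 255]
[[-0.078, 0.002, -0.003], [0.0002, -0.0023, -0.0062], 255]
[[-0.098, 0.002, -0.003], [0.0002, -0.0029, -0.0078], 255]
[[-0.118, 0.002, -0.003], [0.0003, -0.0036, -0.0093], 255]
[[-0.138, 0.002, -0.003], [0.0003, -0.0044, -0.0109], 255]
[[-0.158, 0.002, -0.003], [0.0003, -0.0052, -0.0124], 255]
```

View pics/side17c.png

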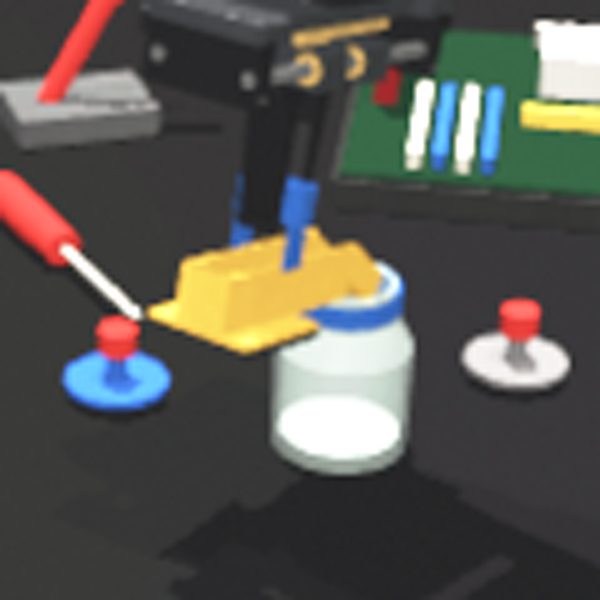

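{"name": "arm_command", "arguments": {
  "targets": [
    [[-0.018,0.001,-0.003],[0.0002,-0.0005,-0.0014],255],
    [[-0.038,0.002,-0.003],[0.0002,-0.001,-0.003],255],
    [[-0.058,0.002,-0.003],[0.0002,-0.0016,-0.0046],255],
    [[-0.078,0.002,-0.003],[0.0002,-0.0023,-0.0062],255],
    [[-0.098,0.002,-0.003],[0.0002,-0.0029,-0.0078],255],
    [[-0.118,0.002,-0.003],[0.0003,-0.0036,-0.0093],255],
    [[-0.138,0.002,-0.003],[0.0003,-0.0044,-0.0109],255],
    [[-0.158,0.002,-0.003],[0.0003,-0.0052,-0.0124],255]
  ]
}}

```text
t: 18.8
eef_pos: [544.3, -57.9, 149.6]
tcp_rot: [2.782, -0.001, 2.801]
ft_force: [-0.8, 0.5, -2.1]
opening: 0.144
```

Run:
```python
from h import *
p,d=read_camera("side"); q=p[130:250,270:390]
cv2.imwrite("pics/side18c.png",cv2.resize(q,None,fx=5,fy=5,interpolation=cv2.INTER_CUBIC))
tilt([.38,.40,.42,.44,.46,.48,.50,.52],4,8)
```

```text
t 18.85 lip rel jar [ 0.9  3.2 -8.4] tilt 0.36 F [-0.1 -0.6 -2. ] j [-0.42  0.44  1.85  0.45  0.93 -1.94]
[[-0.02, -0.001, 0.0], [-0.0, -0.0005, -0.0018], 255]
[[-0.04, -0.001, 0.0], [-0.0001, -0.001, -0.0036], 255]
[[-0.06, -0.001, 0.0], [-0.0001, -0.0015, -0.0053], 255]
[[-0.08, -0.001, 0.0], [-0.0001, -0.0021, -0.0071], 255]
[[-0.1, -0.001, 0.0], [-0.0001, -0.0027, -0.0089], 255]
[[-0.12, -0.001, 0.0], [-0.0001, -0.0034, -0.0106], 255]
[[-0.14, -0.001, 0.0], [-0.0002, -0.0041, -0.0123], 255]
[[-0.16, -0.001, 0.0], [-0.0002, -0.0048, -0.0141], 255]
```

View pics/side18c.png

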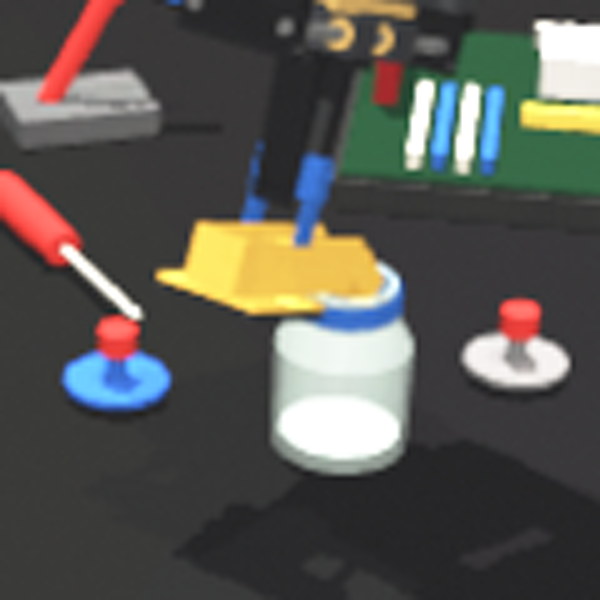

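Going as planned: lip in the mouth, jar unmoved and no ball out yet. Continuing slowly.

{"name": "arm_command", "arguments": {
  "targets": [
    [[-0.02,0,0],[0,-0.0005,-0.0018],255],
    [[-0.04,0,0],[0,-0.001,-0.0036],255],
    [[-0.06,0,0],[0,-0.0015,-0.0053],255],
    [[-0.08,0,0],[-0.0001,-0.0021,-0.0071],255],
    [[-0.1,0,0],[-0.0001,-0.0027,-0.0089],255],
    [[-0.12,0,0],[-0.0001,-0.0034,-0.0106],255],
    [[-0.14,0,0],[-0.0002,-0.0041,-0.0123],255],
    [[-0.16,0,0],[-0.0002,-0.0048,-0.0141],255]
  ]
}}

```text
t: 19.65
eef_pos: [541.5, -66.9, 161.1]
tcp_rot: [2.622, -0.001, 2.801]
ft_force: [0.6, -0.3, -1.6]
opening: 0.148
```

Run:
```python
from h import *
p,d=read_camera("side"); q=p[130:250,270:390]
cv2.imwrite("pics/side19c.png",cv2.resize(q,None,fx=5,fy=5,interpolation=cv2.INTER_CUBIC))
tilt([.54,.56,.58,.60,.62,.64,.66,.68],5,8.5)
```

```text
t 19.7 lip rel jar [ 1.4  3.8 -8. ] tilt 0.521 F [-0.6 -0.5 -2.1] j [-0.52  0.45  1.86  0.61  1.03 -2.12]
[[-0.019, -0.001, 0.0], [0.0, -0.0005, -0.0016], 255]
[[-0.039, -0.001, 0.0], [0.0, -0.001, -0.0033], 255]
[[-0.059, -0.001, 0.0], [0.0, -0.0016, -0.005], 255]
[[-0.079, -0.001, 0.0], [0.0, -0.0022, -0.0066], 255]
[[-0.099, -0.001, 0.0], [0.0, -0.0029, -0.0082], 255]
[[-0.119, -0.001, 0.0], [0.0, -0.0035, -0.0098], 255]
[[-0.139, -0.001, 0.0], [0.0, -0.0043, -0.0114], 255]
[[-0.159, -0.001, 0.0], [0.0, -0.005, -0.013], 255]
```

View pics/side19c.png

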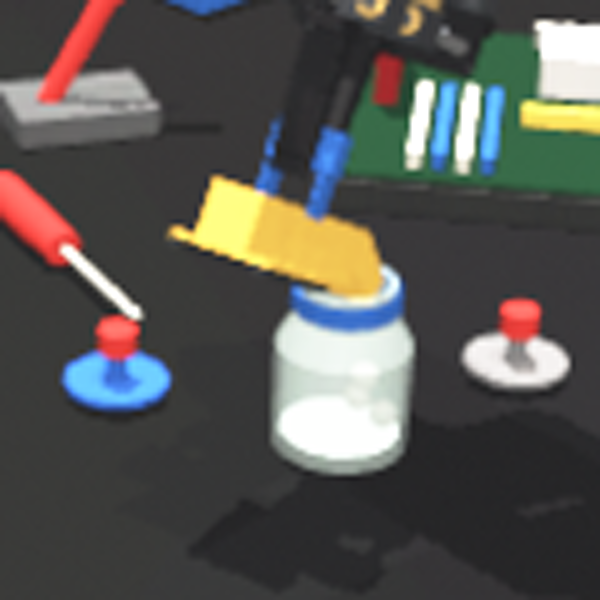

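Two balls are visible inside the jar at crop (358,393) and (382,412). I keep tipping.

{"name": "arm_command", "arguments": {
  "targets": [
    [[-0.019,0,0],[0,-0.0005,-0.0016],255],
    [[-0.039,0,0],[0,-0.001,-0.0033],255],
    [[-0.059,0,0],[0,-0.0016,-0.005],255],
    [[-0.079,0,0],[0,-0.0022,-0.0066],255],
    [[-0.099,0,0],[0,-0.0029,-0.0082],255],
    [[-0.119,0,0],[0,-0.0035,-0.0098],255],
    [[-0.139,0,0],[0,-0.0043,-0.0114],255],
    [[-0.159,0,0],[0,-0.005,-0.013],255]
  ]
}}

```text
t: 20.5
eef_pos: [537.8, -77.1, 169.8]
tcp_rot: [2.463, -0.001, 2.801]
ft_force: [-0.3, 0.3, -1.6]
opening: 0.146
```

Run:
```python
from h import *
p,d=read_camera("side"); q=p[130:250,270:390]
cv2.imwrite("pics/side20c.png",cv2.resize(q,None,fx=5,fy=5,interpolation=cv2.INTER_CUBIC))
tilt([.71,.74,.77,.80,.82,.82,.82,.82],6,8.5)
```

```text
t 20.55 lip rel jar [ 1.7  4.7 -8.6] tilt 0.68 F [-0.3 -0.2 -2.2] j [-0.61  0.48  1.87  0.73  1.13 -2.28]
[[-0.03, -0.001, -0.0], [0.0001, -0.0008, -0.0027], 255]
[[-0.06, -0.001, -0.0], [0.0001, -0.0016, -0.0052], 255]
[[-0.09, -0.001, -0.0], [0.0001, -0.0026, -0.0078], 255]
[[-0.12, -0.001, -0.0], [0.0001, -0.0036, -0.0103], 255]
[[-0.14, -0.001, -0.0], [0.0001, -0.0043, -0.012], 255]
[[-0.14, -0.001, -0.0], [0.0001, -0.0042, -0.0119], 255]
[[-0.14, -0.001, -0.0], [0.0001, -0.0041, -0.0118], 255]
[[-0.14, -0.001, -0.0], [0.0001, -0.004, -0.0118], 255]
```

View pics/side20c.png

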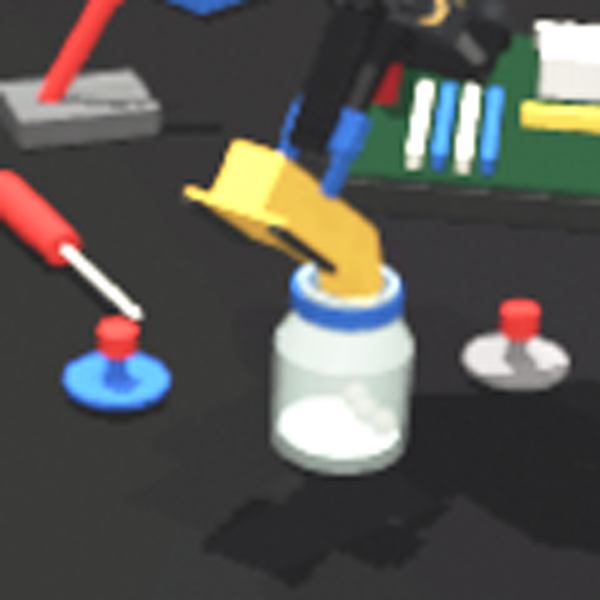

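{"name": "arm_command", "arguments": {
  "targets": [
    [[-0.03,0,0],[0.0001,-0.0008,-0.0027],255],
    [[-0.06,0,0],[0.0001,-0.0016,-0.0052],255],
    [[-0.09,0,0],[0.0001,-0.0026,-0.0078],255],
    [[-0.12,0,0],[0.0001,-0.0036,-0.0103],255],
    [[-0.14,0,0],[0.0001,-0.0043,-0.012],255],
    [[-0.14,0,0],[0.0001,-0.0042,-0.0119],255],
    [[-0.14,0,0],[0.0001,-0.004,-0.0118],255],
    [[-0.14,0,0],[0.0001,-0.004,-0.0118],255]
  ]
}}

```text
t: 21.35
eef_pos: [534.3, -86.6, 176.6]
tcp_rot: [2.325, -0.001, 2.801]
ft_force: [-0.1, -0.2, -3.0]
opening: 0.144
```

Run:
```python
from h import *
p,d=read_camera("side"); q=p[170:230,315:375]
cv2.imwrite("pics/side21c.png",cv2.resize(q,None,fx=9,fy=9,interpolation=cv2.INTER_CUBIC))
tilt([.78,.72,.65,.57,.49,.41,.33,.26],3,7)
```

```text
t 21.4 lip rel jar [ 2.   6.1 -8.2] tilt 0.817 F [ 0.1 -0.3 -1.5] j [-0.68  0.52  1.87  0.82  1.23 -2.38]
[[0.037, -0.002, 0.001], [-0.0, 0.0008, 0.0029], 255]
[[0.097, -0.002, 0.001], [-0.0001, 0.0019, 0.008], 255]
[[0.167, -0.002, 0.001], [-0.0001, 0.0028, 0.0141], 255]
[[0.247, -0.002, 0.001], [-0.0001, 0.0034, 0.0212], 255]
[[0.327, -0.002, 0.001], [-0.0002, 0.0033, 0.0283], 255]
[[0.407, -0.002, 0.001], [-0.0002, 0.0026, 0.0354], 255]
[[0.487, -0.002, 0.001], [-0.0002, 0.0014, 0.0425], 255]
[[0.557, -0.002, 0.001], [-0.0002, -0.0003, 0.0485], 255]
```

View pics/side21c.png

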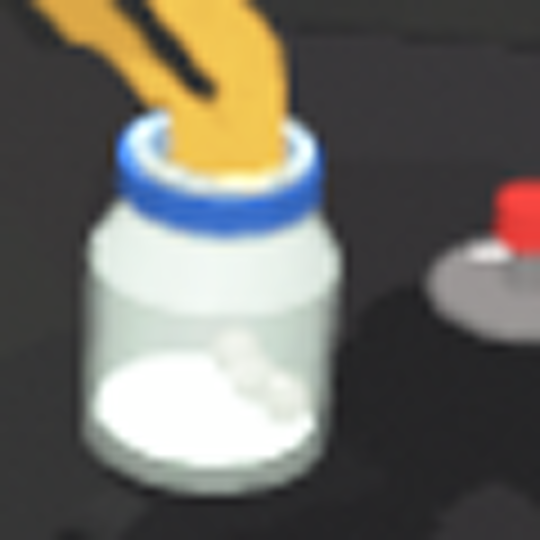

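Run:
```python
from h import *
a=[]
for i in range(4):
    p,d=read_camera("side"); a.append(p[195:228,322:356].astype(float))
q=np.mean(a,0); q=np.clip((q-110)*1.9,0,255).astype(np.uint8)
cv2.imwrite("pics/side22c.png",cv2.resize(q,None,fx=16,fy=16,interpolation=cv2.INTER_CUBIC))
```

```text
(no output)
```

View pics/side22c.png

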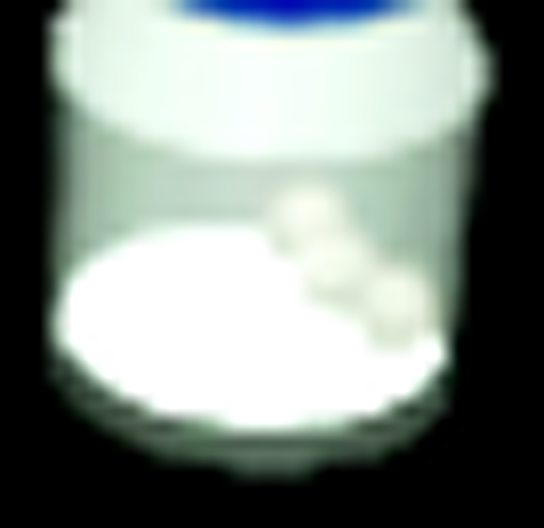

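Three balls are clearly in the jar, at enhanced-crop (305,215), (338,260) and (395,305). Next I level the tray, still at the mouth.

{"name": "arm_command", "arguments": {
  "targets": [
    [[0.037,0,0],[0,0.0008,0.0029],255],
    [[0.097,0,0],[0,0.0019,0.008],255],
    [[0.167,0,0],[0,0.0028,0.0141],255],
    [[0.247,0,0],[0,0.0034,0.0212],255],
    [[0.327,0,0],[0,0.0033,0.0283],255],
    [[0.407,0,0],[0,0.0026,0.0354],255],
    [[0.487,0,0],[0,0.0014,0.0425],255],
    [[0.557,0,0],[0,-0.0003,0.0485],255]
  ]
}}

```text
t: 22.4
eef_pos: [546.4, -53.0, 143.6]
tcp_rot: [2.885, 0.001, 2.802]
ft_force: [-0.9, 0.6, -2.3]
opening: 0.144
```

Run:
```python
from h import *
tilt([.22,.17,.11,.05,.0,0,0,0],3,-35)
```

```text
t 22.4 lip rel jar [ 1.3  3.1 -6.3] tilt 0.256 F [-0.9  0.6 -2.3] j [-0.36  0.43  1.84  0.33  0.89 -1.8 ]
[[0.036, 0.001, 0.002], [-0.0002, 0.0022, -0.0017], 255]
[[0.086, 0.001, 0.002], [-0.0002, 0.0046, -0.0022], 255]
[[0.146, 0.001, 0.002], [-0.0002, 0.0069, -0.0016], 255]
[[0.206, 0.001, 0.002], [-0.0001, 0.0089, -0.001], 255]
[[0.256, 0.001, 0.002], [-0.0001, 0.0105, -0.0013], 255]
[[0.256, 0.001, 0.002], [-0.0001, 0.0117, -0.0063], 255]
[[0.256, 0.001, 0.002], [-0.0001, 0.013, -0.0113], 255]
[[0.256, 0.001, 0.002], [-0.0001, 0.0142, -0.0163], 255]
```

{"name": "arm_command", "arguments": {
  "targets": [
    [[0.036,0,0],[0,0.0022,-0.0017],255],
    [[0.086,0,0],[0,0.0046,-0.0022],255],
    [[0.146,0,0],[0,0.0069,-0.0016],255],
    [[0.206,0,0],[0,0.0089,-0.001],255],
    [[0.256,0,0],[0,0.0105,-0.0013],255],
    [[0.256,0,0],[0,0.0117,-0.0063],255],
    [[0.256,0,0],[0,0.013,-0.0113],255],
    [[0.256,0,0],[0,0.0142,-0.0163],255]
  ]
}}

```text
t: 23.2
eef_pos: [549.2, -44.8, 163.2]
tcp_rot: [3.137, -0.0, 2.801]
ft_force: [-0.2, -0.3, -1.8]
opening: 0.147
```

Run:
```python
from h import *
print("lip",tray((-90,0,2)))
go([525,50,170],[np.pi,0,2.8])
```

```text
lip [ 519.12582961 -129.48691207  134.73167611]
t 23.2 tcp [549.2 -44.8 163.2] [ 3.137 -0.     2.801] j [-0.2   0.42  1.78  0.01  0.95 -1.44] F [-0.2 -0.3 -1.8] op 0.147
turn [ 0.005  -0.0004  0.0009] shift [ 0.0544  0.0813 -0.0064] rows 1.9612764259981748
```

{"name": "arm_command", "arguments": {
  "targets": [
    [[0.002,0,0],[0.01,0.015,-0.003],255],
    [[0.005,0,0],[0.025,0.038,-0.005],255],
    [[0.005,0,0],[0.042,0.063,-0.002],255],
    [[0.005,0,0],[0.053,0.079,0.015],255],
    [[0.005,0,0],[0.0544,0.0813,0.045],255],
    [[0.005,0,0],[0.0544,0.0813,0.075],255],
    [[0.005,0,0],[0.0544,0.0813,0.1],255],
    [[0.005,0,0],[0.0544,0.0813,0.11],255]
  ]
}}

```text
t: 24.0
eef_pos: [524.4, 50.1, 51.4]
tcp_rot: [-3.14, -0.003, 2.8]
ft_force: [0.3, -1.2, -1.4]
opening: 0.143
```

Run:
```python
from h import *
go([525,50,31.5],[np.pi,0,2.8])
p,d=read_camera("side"); q=p[150:270,260:380]
cv2.imwrite("pics/side23c.png",cv2.resize(q,None,fx=5,fy=5,interpolation=cv2.INTER_CUBIC))
```

```text
t 24.0 tcp [524.4  50.1  51.4] [-3.14e+00 -3.00e-03  2.80e+00] j [-0.03  0.55  1.93 -0.    0.66 -1.26] F [ 0.3 -1.2 -1.4] op 0.143
turn [-0.0013 -0.0033  0.0002] shift [-0.0007  0.0001  0.0199] rows 0.39754424843649283
```

View pics/side23c.png

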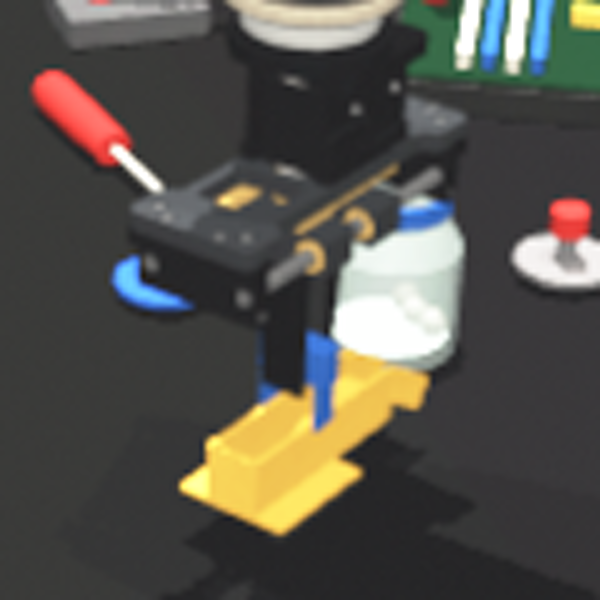

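{"name": "arm_command", "arguments": {
  "targets": [
    [[0,0,0],[0,0,0.006],255],
    [[0,0,0],[0,0,0.012],255],
    [[0,0,0],[0,0,0.016],255],
    [[0,0,0],[0,0,0.018],255],
    [[0,0,0],[0,0,0.0195],255],
    [[0,0,0],[0,0,0.0195],255]
  ]
}}

```text
t: 24.65
eef_pos: [525.1, 50.6, 33.4]
tcp_rot: [-3.141, -0.001, 2.801]
ft_force: [-0.3, -0.2, -2.4]
opening: 0.146
```

{"name": "arm_command", "arguments": {
  "targets": [
    [[0,0,0],[0,0,0.001],255],
    [[0,0,0],[0,0,0.001],255]
  ]
}}

```text
t: 24.85
eef_pos: [525.1, 50.6, 32.4]
tcp_rot: [-3.141, -0.001, 2.801]
ft_force: [0.9, -0.5, -2.8]
opening: 0.151
```

{"name": "arm_command", "arguments": {
  "targets": [
    [[0,0,0],[0,0,0.0015],255],
    [[0,0,0],[0,0,0.0015],255]
  ]
}}

```text
t: 25.05
eef_pos: [525.0, 50.5, 30.7]
tcp_rot: [-3.14, -0.001, 2.801]
ft_force: [-0.3, 0.8, -2.0]
opening: 0.147
```

{"name": "arm_command", "arguments": {
  "targets": [
    [[0,0,0],[0,0,0.0008],255],
    [[0,0,0],[0,0,0.0008],255]
  ]
}}

```text
t: 25.25
eef_pos: [525.0, 50.5, 30.0]
tcp_rot: [-3.141, -0.001, 2.801]
ft_force: [-0.7, 0.3, -2.6]
opening: 0.148
```

{"name": "arm_command", "arguments": {
  "targets": [
    [[0,0,0],[0,0,0.0006],255],
    [[0,0,0],[0,0,0.0006],255]
  ]
}}

```text
t: 25.45
eef_pos: [525.0, 50.6, 29.9]
tcp_rot: [-3.141, -0.001, 2.801]
ft_force: [-2.3, 1.0, 6.5]
opening: 0.144
```

{"name": "arm_command", "arguments": {
  "targets": [
    [[0,0,0],[0,0,0.0005],255],
    [[0,0,0],[0,0,0.0005],255]
  ]
}}

```text
t: 25.65
eef_pos: [525.1, 50.6, 29.9]
tcp_rot: [-3.141, -0.0, 2.801]
ft_force: [-3.4, 0.4, 11.9]
opening: 0.141
```

Seated on the bench (contact +12 N). Opening and retreating.

{"name": "arm_command", "arguments": {
  "targets": [
    [[0,0,0],[0,0,-0.0007],200],
    [[0,0,0],[0,0,-0.0007],160],
    [[0,0,0],[0,0,-0.0007],120],
    [[0,0,0],[0,0,-0.0007],100],
    [[0,0,0],[0,0,-0.0007],100],
    [[0,0,0],[0,0,-0.0007],100]
  ]
}}

```text
t: 26.25
eef_pos: [525.0, 50.5, 29.6]
tcp_rot: [-3.14, -0.001, 2.801]
ft_force: [0.3, -0.7, 0.2]
opening: 0.571
```

{"name": "arm_command", "arguments": {
  "targets": [
    [[0,0,0],[0,0,-0.01],100],
    [[0,0,0],[0,0,-0.03],100],
    [[0,0,0],[0,0,-0.06],100],
    [[0,0,0],[0,0,-0.1],100],
    [[0,0,0],[0,0,-0.14],100],
    [[0,0,0],[0,0,-0.17],100],
    [[0,0,0],[0,0,-0.17],100],
    [[0,0,0],[0,0,-0.17],100]
  ]
}}

```text
t: 27.05
eef_pos: [525.1, 50.7, 200.4]
tcp_rot: [-3.141, 0.0, 2.801]
ft_force: [-0.3, -0.6, -0.6]
opening: 0.605
```

Run:
```python
from h import *
go([525,50,200],[np.pi,0,2.8])
for n in("side","top"):
    p,d=read_camera(n); cv2.imwrite(f"pics/{n}24.png",p)
    W=cloud(n,d)
    for c in ("red","blue","yellow"):
        for i,s,ct,m in blobs(p,c):
            q=np.median(W[m&(d>0)],0)
            if s[4]<1500 and abs(q[1])<330 and 400<q[0]<860: print(n,c,s[4],ct.round(1),q.round(0))
```

```text
t 27.05 tcp [525.1  50.7 200.4] [-3.141  0.     2.801] j [-0.03  0.34  1.79 -0.    1.01 -1.26] F [-0.3 -0.6 -0.6] op 0.605
turn [-0.0007  0.0003  0.0013] shift [-0.0001 -0.0007  0.0004] rows 0.01565426374485427
side red 188 [275.4 172.7] [ 769. -310.   19.]
side red 57 [373.6 193.3] [ 442. -234.   38.]
side red 63 [293.  196.8] [ 654. -134.   38.]
side blue 163 [224.4 190.7] [827. -56.  67.]
side blue 92 [338.7 191.8] [ 518. -107.   93.]
side blue 200 [292.8 206. ] [ 650. -134.   11.]
side blue 195 [317.9 229.1] [528.  56.  69.]
side blue 985 [205.7 275.8] [722. 265.  22.]
side yellow 28 [326.6 131.4] [513.  72. 329.]
side yellow 12 [341.  131.7] [488.  33. 318.]
side yellow 15 [319.  142.3] [516. 111. 319.]
side yellow 766 [230.  206.7] [809. -47.  23.]
side yellow 827 [319.  246.1] [520.  59.  19.]
top red 433 [418.5 159. ] [ 766. -315.   22.]
top red 8 [194.  187.5] [689. 247.  38.]
top red 49 [352.  202.6] [ 649. -138.   42.]
top red 67 [399.3 290.7] [ 439. -237.   42.]
top blue 88 [318.2 129.9] [822. -57.  78.]
top blue 517 [207.7 173.1] [721. 200.  30.]
top blue 114 [349.8 205.9] [ 644. -138.    3.]
top blue 42 [347.3 206.9] [ 644. -131.   11.]
top blue 16 [367.8 249.8] [ 536. -176.    3.]
top blue 8 [343.  254.5] [ 518. -103.   95.]
top yellow 968 [315.4 142.9] [816. -54.  10.]
top yellow 30 [257.1 254. ] [482.  73. 495.]
```

View pics/side24.png

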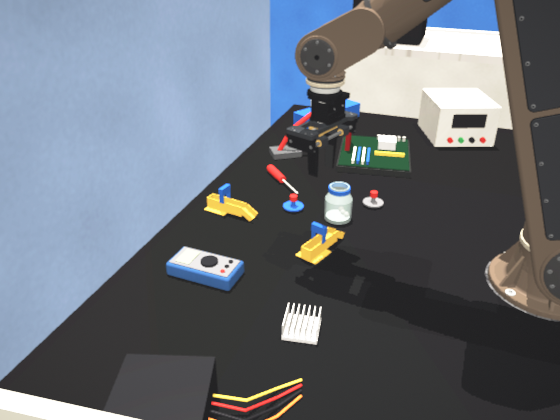

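View pics/top24.png

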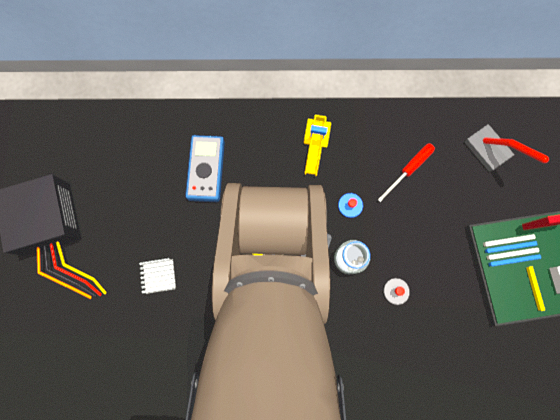

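The side view shows the tray standing upright at (320,244), the jar in place at (339,203) with balls in it, and the lid knob-up at (373,200). The bystanders haven't moved and the gripper is clear.

Run:
```python
from cell import env
print(env.job_done()); print(env.state()['t'])
```

```text
the job is handed in; nothing more can be done
None
the job is handed in; nothing more can be done
```

I finished the job and handed it in at about 27 s; the hand-in gives no verdict.

- **Lid:** I lifted it by the knob and stood it knob up on the bench at about (440, -239) mm.
- **Pour:** I carried the tray level, hung the lip about 7 mm below the jar's rim, and tipped it slowly to 47°. The enhanced side picture showed all three balls in the jar.
- **Tray:** I levelled it and set it down on its skids at about (525, 50) mm. The force reading confirmed bench contact before I opened the fingers.

**Last checks:** the jar's blue band is within 1 pixel of where it was, the lid is upright, and the tray stands level. The multimeter and screwdriver show no shift in their pixel positions. I checked the heat sink only by eye, and it looked unmoved. The gripper is about 170 mm above the tray, touching nothing.

**One disagreement:** the cameras showed the real fingertips about 22 mm short of the reported tool point. I descended onto the knob in small steps watching the force, and used that offset from then on. The later contact heights and tilted views agreed with it.

**Not confirmed:** after setting down, the arm hid the tray from the top camera, so its final pose was checked only from the side view and the contact force.

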